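# Clear the solar panel and set the watering controller's zone switches

### The job

A flower pot broke over the balcony watering set: scrape all the terracotta shards off the solar panel into the steel tray at its open edge, moving them over the glass with the wooden scraper block and never with the fingers, and put the block back on its cork mat. Set the controller's six switches, counted from the left as seen from the robot, to on, off, on, on, off, on (on is towards the white stripe; push each fully home). Only when the shards are all in the tray and the switches are right, press the round store button fully down and let it go; leave the spoon, the scoop and the mug where they are.

Things in the scene. Friction and masses are not known exactly. Their poses are not given: they have to be found in the camera images.
- panel: Solar panel lying level on a low stand, 206 (x) x 226 (y) mm; origin under its centre at table height. Glass top 55 mm up; a rim 8 mm wide stands 9 mm above the glass along its +x, +y and -y edges; the -x edge (towards the robot at yaw 0), 103 mm from the centre, is open. Inside the rims the glass runs from x = -103 to +95 and y = -105 to +105 mm. Fixed.
- tray: Open steel catch tray, 120 (x) x 226 (y) mm, standing against the open edge of the panel, below it; origin under its centre, axes parallel to the panel's. Floor 4 mm thick; wall beside the panel 44 mm high (11 mm below the glass), the other three walls 50 mm high, 4 mm thick. Fixed.
- scraper_mid (a point): Centre of the loose scraper block: a plain pale-wood block with a dark rubber sole, 40 (x) x 110 (y) x 55 (z) mm, 180 g. It starts standing on its sole on the cork mat. It can be gripped across its 40 mm anywhere from above; about 27 mm above its sole is its centre.
- mat: Cork mat, 120 (x) x 170 (y) mm, 4 mm thick, fixed on the table; origin under its centre. The scraper block's place.
- ctrl: Grey watering controller box, 120 (x) x 250 (y) x 45 mm high, flat top; origin under its centre. On top are six switch sliders in a row along y, 30 mm apart (y = +105, +75, +45, +15, -15, -45 mm), and a round push button at x = 0, y = -95 mm. The white stripe on the top marks the on side (+x, away from the robot at yaw 0). Fixed.
- store_top (a point): Top of the store button: round, grey, 28 mm across, on a black housing on the controller, at the -y end of the switch row; pressed downwards.
- store (a joint): Travel of the store button: 0 released, 0.006 m fully down (5 N, springs back).
- spoon: Short olive-wood spoon, 170 mm, bystander; origin on its underside near the middle.
- scoop: Stainless measuring scoop, 60 mm cup with a flat handle, bystander; origin under the cup.
- mug: Blue ceramic mug, 80 mm across, 90 mm high, bystander; origin under its centre.
- shard1_mid (a point): Centre of a loose terracotta shard, a flat chip 36 (x) x 26 (y) x 10 (z) mm, 20 g, lying on the glass at the start. 3 to 6 shards are present; an absent one has no pose.
- shard2_mid (a point): Centre of a loose terracotta shard, a flat chip 36 (x) x 26 (y) x 10 (z) mm, 20 g, lying on the glass at the start. 3 to 6 shards are present; an absent one has no pose.
- shard3_mid (a point): Centre of a loose terracotta shard, a flat chip 36 (x) x 26 (y) x 10 (z) mm, 20 g, lying on the glass at the start. 3 to 6 shards are present; an absent one has no pose.
- shard4_mid (a point): Centre of a loose terracotta shard, a flat chip 36 (x) x 26 (y) x 10 (z) mm, 20 g, lying on the glass at the start. 3 to 6 shards are present; an absent one has no pose.
- shard5_mid (a point): Centre of a loose terracotta shard, a flat chip 36 (x) x 26 (y) x 10 (z) mm, 20 g, lying on the glass at the start. 3 to 6 shards are present; an absent one has no pose.
- shard6_mid (a point): Centre of a loose terracotta shard, a flat chip 36 (x) x 26 (y) x 10 (z) mm, 20 g, lying on the glass at the start. 3 to 6 shards are present; an absent one has no pose.
- sw1 (a joint): Slide switch 1 (switch 1 is at the +y end of the controller, leftmost seen from the robot; 6 is next to the button), 0 off (towards -x of the controller), 0.018 m on (towards +x). Its nub is a white block 12 x 12 mm standing 16 mm above the controller's top; in the controller's frame the nub's centre is at x = -9 mm (off) to +9 mm (on), y = 105 mm. It stays wherever it is left, and may start part-way; about 1.5 N moves it, and it has firm stops at both ends.
- sw2 (a joint): Slide switch 2 (switch 1 is at the +y end of the controller, leftmost seen from the robot; 6 is next to the button), 0 off (towards -x of the controller), 0.018 m on (towards +x). Its nub is a white block 12 x 12 mm standing 16 mm above the controller's top; in the controller's frame the nub's centre is at x = -9 mm (off) to +9 mm (on), y = 75 mm. It stays wherever it is left, and may start part-way; about 1.5 N moves it, and it has firm stops at both ends.
- sw3 (a joint): Slide switch 3 (switch 1 is at the +y end of the controller, leftmost seen from the robot; 6 is next to the button), 0 off (towards -x of the controller), 0.018 m on (towards +x). Its nub is a white block 12 x 12 mm standing 16 mm above the controller's top; in the controller's frame the nub's centre is at x = -9 mm (off) to +9 mm (on), y = 45 mm. It stays wherever it is left, and may start part-way; about 1.5 N moves it, and it has firm stops at both ends.
- sw4 (a joint): Slide switch 4 (switch 1 is at the +y end of the controller, leftmost seen from the robot; 6 is next to the button), 0 off (towards -x of the controller), 0.018 m on (towards +x). Its nub is a white block 12 x 12 mm standing 16 mm above the controller's top; in the controller's frame the nub's centre is at x = -9 mm (off) to +9 mm (on), y = 15 mm. It stays wherever it is left, and may start part-way; about 1.5 N moves it, and it has firm stops at both ends.
- sw5 (a joint): Slide switch 5 (switch 1 is at the +y end of the controller, leftmost seen from the robot; 6 is next to the button), 0 off (towards -x of the controller), 0.018 m on (towards +x). Its nub is a white block 12 x 12 mm standing 16 mm above the controller's top; in the controller's frame the nub's centre is at x = -9 mm (off) to +9 mm (on), y = -15 mm. It stays wherever it is left, and may start part-way; about 1.5 N moves it, and it has firm stops at both ends.
- sw6 (a joint): Slide switch 6 (switch 1 is at the +y end of the controller, leftmost seen from the robot; 6 is next to the button), 0 off (towards -x of the controller), 0.018 m on (towards +x). Its nub is a white block 12 x 12 mm standing 16 mm above the controller's top; in the controller's frame the nub's centre is at x = -9 mm (off) to +9 mm (on), y = -45 mm. It stays wherever it is left, and may start part-way; about 1.5 N moves it, and it has firm stops at both ends.
Things that resemble listed ones, but are neither listed nor needed, are in the scene too. Leave any green or purple look-alike of the part that bears shard6_mid alone.

How it is judged:
By the outcome, as a careful person would: the job done as asked, in the order asked, and still so for the second after the job is handed in, with the robot touching nothing.
Of shard1, shard2, shard3, shard4, shard5, shard6 only 3 to 6 are there at a start; the rules pass over those that are not, and their reading is None.
At some moment in a run one of scraper may be knocked a few centimetres aside while the robot is not near it.
Once in a run the grip may slacken for a moment while it holds something.
It also fails if it takes over 200 s, if anything falls off the work surface, if the arm or the gripper's body presses on something with over 40 N, if the wrist force passes 120 N, or if a joint passes its speed limit or range.

### The arm

A 6-joint arm with a two-finger parallel gripper is mounted at the origin on the work surface. World frame = base frame: x ahead of the robot, y to its left, z up, the work surface at z = 0. Lengths are in mm, angles in rad, forces in N, time in s.
With the tool pointing down it reaches from about 275 to 750 mm from the base axis. Payload 10.2 kg.
Tool frame: the origin (TCP) lies midway between the tips of the shut fingers; the grasp point (between the pads) lies 19 mm behind it (ctrl.grip_depth is the distance from the TCP to the grasp point, in mm); y points along the fingers, x is the direction in which the jaws open and shut, and the axes are right-handed (so a half turn about y gives the same grasp; the last joint's range is limited). The gripper opens to 85 mm and grips with 20 to 120 N. Pads are 22 mm wide; open, the fingers measure 114 mm over their backs; the gripper's body (76 mm by 85 mm) begins 54 mm behind the grasp point. The pads swing forward as they close: fully open they stand 13 mm farther back than shut.
Start: joints at [-1.361, 0.313, 1.498, -0, 1.331, -0.223], TCP at [220.181, -476.604, 231.294] pointing down, gripper open.
Joint ranges: [-2.94, 2.94], [-0.97, 2.17], [0.19, 2.56], [-1.23, 4.37], [0.02, 3.11], [-2.88, 2.88]. Speed limits (rad/s): [2.39, 2.39, 3.01, 3.14, 3.14, 3.14].

### API

Orientations are given as a unit quaternion [w, x, y, z].
In Python, from rig import ctrl gives the robot as it stands. The module is installed in compiled form; this text tells all that it offers.
- The arm moves only by the tool drive_tool, never from a script. Its arguments are lists of equal length, an entry for each row: "gripper": the closure, from 0 (fully open) to 1 (shut); "offset": the shift along the tool's x, y, z in m, a list of three; "turn": the turn about the tool's y in degrees. In form: {"gripper": [gripper, ...], "offset": [[tx, ty, tz], ...], "turn": [turn, ...]}. A call has 1 to 20 rows; each row shifts and turns the commanded pose from where the row before left it, along the tool's axes as they then stand; what a row does not reach is not made up. A row lasts 1/12 s, in which the tool goes at most 41.7 mm and 7.16 degrees, less where a joint would pass 70% of its speed; a pose out of reach is approached as far as the arm can. A call is refused whole if a number of a shift passes 0.0417 or a number of a turn 7.16, either way. A call with a gripper value outside its range is refused whole. The fingers move at their own pace and stop on an object; "force" is the grip in N (left out, the last holds). Time passes only in rows, so rows that do not move let the fingers close. It gives the time, the measured TCP pose, the force and the opening at its end, in the units of the state.
- ctrl.sense(): the state, without advancing time (a new reading comes with each control period).
- ctrl.capture(name): name is "scene" or "top"; returns (picture, depth): 384x512x3 uint8, red, green, blue; 384x512 float32, mm along the optical axis (not along the pixel's ray), 0 where there is no reading.
- ctrl.camera_params(name): a dict with "fovy" (degrees; the focal length in pixels is half the picture's height over the tangent of half this angle, whatever the lens; pixels are square), "cx", "cy" (the principal point, pixels), "view" (4x4, takes a point from world to camera coordinates). Camera axes: x right, y down, z forward; pixel columns grow to the right and rows downward; lengths in mm; the calibration is good to about 2 mm. A picture is of the moment at which its call begins. camera_params takes no time and is no camera call.
- ctrl.finish_job(): hands the job in, once; it reports no verdict.
Trained networks look in the newest picture that a camera, given by its name, has taken for a name from the list of things; names that differ only in an ending like _2 or _b are one class to them, and where a whole thing is asked for, a point or a joint stands for the part that bears it (a point fixed in the world has none). Each returns a list of dicts, best first, with "score" (0 to 1); they miss things now and then, are a little off and sometimes report something else, mostly with a low value. They report only what shows in the picture. A call takes as long as a camera call. They do not tell look-alikes from the thing itself.
- ctrl.boxes_of(camera, query): "centre" ([x, y, z] in mm, in the coordinates of the camera as it stood for that picture, good to about 4 mm: the middle of the surface that is visible of it).
- ctrl.regions_of(camera, query): "mask" (384x512 bool, what is visible of it).
- ctrl.pinpoint(camera, query): "centre" ([x, y, z] in mm, in the coordinates of the camera as it stood for that picture, good to about 4 mm: a listed point, or the origin of a listed thing).
The state is a dict: "time_s": time; "joints": joint angles; "dq": joint speeds; "tau": joint torques, N m; "eef_pos": TCP position; "ee_rot": TCP orientation; "force": force on the tool from outside, world axes, zero at the start; "wrist_torque": the same for the moment, N m; "grip_width": opening from 0.0 (shut) to 1.0 (fully open).
Only numpy, scipy, OpenCV 4.12 (cv2) and the standard library are available. Lean on these libraries where they do the work, as an engineer would, in place of code of your own. Each camera call takes 0.05 s, during which the arm holds its last target.

## Working session

There is one attempt and no reset: what is moved stays moved. The work goes in short steps, Python scripts to look and compute and a tool call to move; the robot and the scene stay as the last step left them, time stands still between calls to the robot, and variables do not carry over. Pictures are saved under pics/ and viewed, and the job is handed in when it is done.

Besides the shell and the picture viewer there is one more tool, called as name(argument=value, ...) on one line, values as JSON. drive_tool: Moves the arm, as the interface text tells. Its arguments: {"type":"object","properties":{"gripper":{"type":"array","items":{"type":"number"}},"offset":{"type":"array","items":{"type":"array","items":{"type":"number"}}},"turn":{"type":"array","items":{"type":"number"}},"force":{"type":"number"}},"required":["gripper","offset","turn"]}

```bash
mkdir -p pics; ls; cat > h.py <<'E'
import numpy as np, cv2
from rig import ctrl
from scipy.spatial.transform import Rotation as R
def cam(n):
    p=ctrl.camera_params(n); f=192/np.tan(np.radians(p['fovy'])/2); return f,p['cx'],p['cy'],np.array(p['view'])
def towld(n,c):
    V=cam(n)[3]; return (np.linalg.inv(V)@np.append(c,1))[:3]
def px(n,u,v,d):
    f,cx,cy,V=cam(n); return towld(n,[(u-cx)/f*d,(v-cy)/f*d,d])
def pxz(n,u,v,z):
    f,cx,cy,V=cam(n); i=np.linalg.inv(V); o=i[:3,3]; r=i[:3,:3]@np.array([(u-cx)/f,(v-cy)/f,1]); return o+r*(z-o[2])/r[2]
def proj(n,w):
    f,cx,cy,V=cam(n); c=V@np.append(w,1); return c[0]/c[2]*f+cx,c[1]/c[2]*f+cy
def pc(n,D):
    f,cx,cy,V=cam(n); v,u=np.mgrid[:384,:512]; P=np.stack([(u-cx)/f*D,(v-cy)/f*D,D,np.ones_like(D)],-1)
    return (P@np.linalg.inv(V).T)[...,:3]
def save(n,f,s=1.5):
    I,D=ctrl.capture(n); cv2.imwrite('pics/'+f+'.png',cv2.resize(I[...,::-1],None,fx=s,fy=s)); np.savez('pics/'+f+'.npz',I=I,D=D); return I,D
def st():
    s=ctrl.sense(); r=R.from_quat(np.roll(s['ee_rot'],-1)).as_matrix()
    print('t',round(s['time_s'],2),'pos',np.round(s['eef_pos'],1),'F',np.round(s['force'],1),'w',round(s['grip_width'],3)); return s,r
E
python3 - <<'E'
from h import *
s,r=st(); print(r.round(3)); print(np.round(s['wrist_torque'],2))
for n in('top','scene'):
    save(n,n+'0'); print(n,cam(n))
for q in ['panel','tray','scraper_mid','mat','ctrl','store_top','spoon','scoop','mug','shard1_mid']:
    for n in ('top','scene'):
        for d in ctrl.pinpoint(n,q)[:8]:
            w=towld(n,d['centre']); print(q,n,round(d['score'],2),w.round(0),np.round(proj(n,w)))
E
```

```text
pics
t 0.0 pos [ 220.1 -476.3  230.7] F [ 0.1  0.  -0.3] w 1.0
[[ 0.419 -0.     0.908]
 [-0.908  0.001  0.419]
 [-0.001 -1.     0.   ]]
[ 0.02  0.   -0.05]
top (np.float64(416.9034808329382), 257.28379930403526, 185.82183828108546, array([[-7.79766724e-02, -9.96952878e-01, -2.14433644e-03,
         6.42145699e+01],
       [-9.75105027e-01,  7.67153362e-02, -2.08050340e-01,
         5.75091849e+02],
       [ 2.07580889e-01, -1.41321200e-02, -9.78115769e-01,
         1.13576211e+03],
       [ 0.00000000e+00,  0.00000000e+00,  0.00000000e+00,
         1.00000000e+00]]))
scene (np.float64(463.4310914086934), 252.85742662216015, 187.47977862452592, array([[-7.51746270e-01,  6.59349243e-01, -1.16670733e-02,
         4.25215838e+02],
       [ 4.81312057e-01,  5.36494197e-01, -6.93190220e-01,
        -2.22018664e+02],
       [-4.50795130e-01, -5.26718665e-01, -7.20660252e-01,
         1.58873980e+03],
       [ 0.00000000e+00,  0.00000000e+00,  0.00000000e+00,
         1.00000000e+00]]))
panel top 0.71 [564. 192.   6.] [200. 199.]
panel scene 0.92 [566. 182.  -5.] [297. 244.]
tray top 0.68 [4
[... 404 characters left out ...]
 141.]
ctrl top 0.9 [ 601. -154.    3.] [314. 178.]
ctrl top 0.53 [ 580. -243.   68.] [349. 178.]
ctrl scene 0.7 [ 598. -158.   -4.] [211. 182.]
ctrl scene 0.61 [501. 257.  56.] [338. 234.]
ctrl scene 0.61 [575. 244.  61.] [314. 245.]
store_top top 0.51 [ 581. -243.   69.] [349. 177.]
store_top scene 0.52 [ 582. -251.   68.] [194. 147.]
spoon top 0.6 [748.   6.   2.] [257. 136.]
spoon scene 0.8 [746.   0.   2.] [203. 238.]
scoop top 0.6 [441. -57.   6.] [287. 234.]
scoop scene 0.67 [440. -56.  -1.] [272. 175.]
scoop scene 0.66 [747.  -2.  -0.] [202. 238.]
mug top 0.7 [516. 412.   3.] [127. 220.]
mug scene 0.63 [515. 411.   1.] [378. 287.]
shard1_mid scene 0.41 [ 432. -291.   28.] [225. 130.]
```

View pics/top0.png

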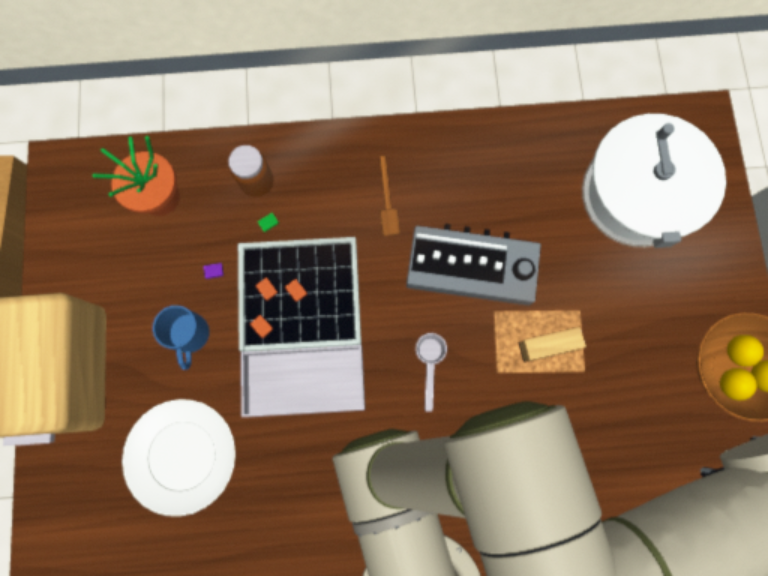

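View pics/scene0.png

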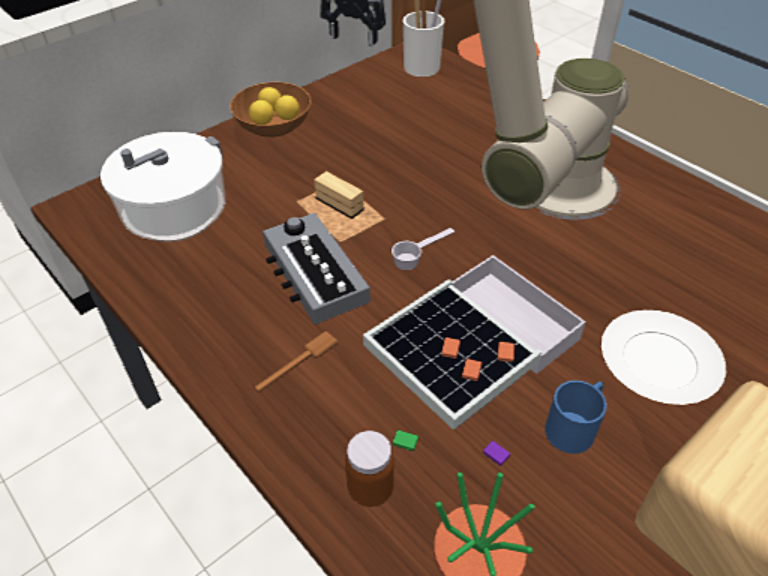

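```bash
python3 - <<'E'
from h import *
I=np.load('pics/top0.npz')['I']; c=I[130:270,140:262]
a=cv2.resize(c[...,::-1],None,fx=4,fy=4,interpolation=3); cv2.imwrite('pics/c1.png',a)
c=I[150:250,270:400]; cv2.imwrite('pics/c2.png',cv2.resize(c[...,::-1],None,fx=6,fy=6,interpolation=3))
E
```

```text
(no output)
```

View pics/c1.png

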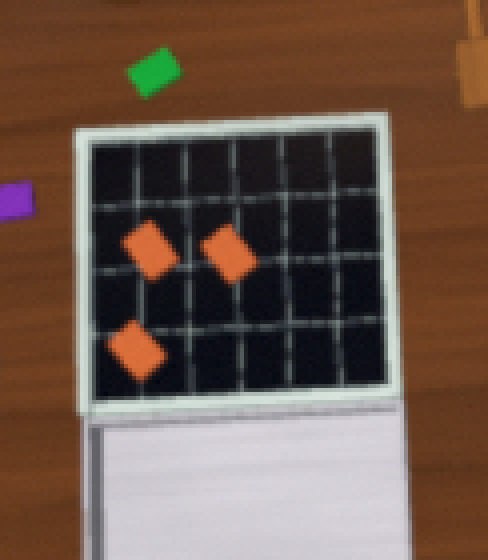

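View pics/c2.png

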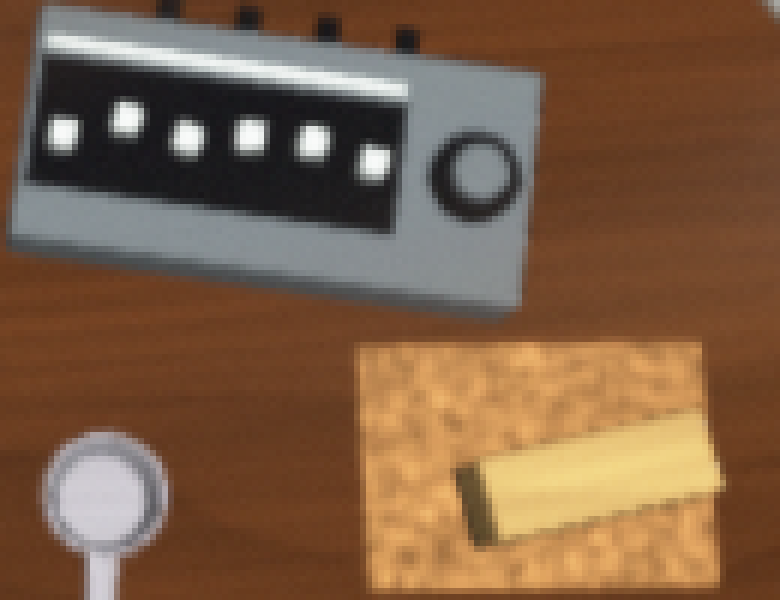

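Three orange shards on the glass (top0 crop; around px (177,192), (197,194), (174,217)); green/purple look-alikes are off the panel. The block is on the mat at about (367,229). Next I measure accurately using depth.

```bash
cat > m.py <<'E'
from h import *
def rect(P):
    r=cv2.minAreaRect(P[:,:2].astype(np.float32)); return r
def comps(mask,mn=15):
    n,l,s,c=cv2.connectedComponentsWithStats(mask.astype(np.uint8)); return [l==i for i in range(1,n) if s[i,4]>=mn]
def measure(f,n='top'):
    z=np.load('pics/'+f+'.npz'); I=z['I'].astype(int); D=z['D'].astype(float); P=pc(n,D); X=P[...,0];Y=P[...,1];Z=P[...,2]
    r,g,b=I[...,0],I[...,1],I[...,2]
    out={}
    def rep(name,m):
        Q=P[m]; rr=rect(Q); print(name,n,'n',m.sum(),'c',np.round(rr[0],1),'size',np.round(rr[1],1),'ang',round(rr[2],1),'zmed',round(np.median(Q[:,2]),1),'mean',Q.mean(0).round(1))
    reg=lambda x0,x1,y0,y1:(X>x0)&(X<x1)&(Y>y0)&(Y<y1)&(D>0)
    for m in comps((r>170)&(g<130)&(b<100)&(r-g>80)&reg(300,700,50,330),8): rep('shard',m)
    m=reg(330,560,-400,-180)&(Z>45)&(Z<75); 
    for c in comps(m,40): rep('block',c)
    m=reg(500,700,-350,10)&(Z>38)&(Z<53); rep('ctrltop',m)
    white=reg(500,700,-300,10)&(Z>52)&(np.minimum(np.minimum(r,g),b)>150)
    for c in comps(white,4): rep('white',c)
    m=reg(300,700,50,330)&(Z>50)&(Z<75)&(np.minimum(np.minimum(r,g),b)>120); rep('rim',max(comps(m),key=lambda a:a.sum()))
if __name__=='__main__':
    measure('top0'); measure('scene0','scene')
E
python3 m.py
```

```text
shard top n 95 c [576.6 248.5] size [34.5 23.2] ang 33.6 zmed 66.8 mean [576.7 248.1  66.7]
shard top n 98 c [569.9 192.4] size [35.5 22.9] ang 34.5 zmed 66.8 mean [569.9 192.3  66.5]
shard top n 100 c [505.7 260.2] size [32.8 23.3] ang 38.0 zmed 66.8 mean [505.9 260.2  66.8]
block top n 271 c [ 542.  -224.1] size [87.2 41.7] ang 84.0 zmed 47.3 mean [ 542.5 -227.5   47.7]
block top n 571 c [ 432.3 -286.2] size [ 40.1 110.6] ang 8.4 zmed 60.0 mean [ 431.8 -284.6   59.9]
ctrltop top n 3114 c [ 600.8 -154.9] size [250.4 121.3] ang 77.2 zmed 46.7 mean [ 599.7 -149.7   46.6]
white top n 20 c [620.4 -81.9] size [11.7 11.2] ang 74.7 zmed 61.8 mean [619.8 -81.3  61. ]
white top n 20 c [614.9 -49.8] size [11.6 10.3] ang 80.8 zmed 62.0 mean [614.2 -50.1  61.2]
white top n 22 c [ 608.7 -110. ] size [11.5 13.9] ang 76.9 zmed 61.9 mean [ 608.  -109.4   61.6]
white top n 21 c [ 606.4 -139.5] size [11.1 11.5] ang 84.5 zmed 62.4 mean [ 606.7 -139.9   61. ]
white top n 20 c [ 601.7 -170.5] size [12.1 11.4] ang 88.2 zmed 61.0 mean [ 601.1 -169.6   60.4]
white top n 20 c [ 590.1 -197.4] size [11.7 11.6
[... 804 characters left out ...]
 577.7 -239.9   66.9]
white scene n 11 c [ 590.7 -199.3] size [12.8 10.5] ang 89.8 zmed 61.4 mean [ 590.6 -199.5   61.5]
white scene n 16 c [ 603.1 -171.2] size [10.2 12.9] ang 88.2 zmed 58.6 mean [ 603.  -170.7   58.1]
white scene n 17 c [ 607.7 -140.9] size [12.5  9.8] ang 19.1 zmed 60.5 mean [ 608.1 -140.8   59.6]
white scene n 13 c [ 609.3 -111.4] size [12.7  9.4] ang 84.5 zmed 61.9 mean [ 609.1 -110.2   61.6]
white scene n 14 c [621.6 -84.4] size [12.8 11.3] ang 52.8 zmed 60.9 mean [620.9 -83.8  60.5]
white scene n 20 c [616.5 -49.4] size [10.1 11.2] ang 87.5 zmed 60.6 mean [617.1 -49.   60.1]
rim scene n 965 c [562.6 185.5] size [228.2 214.6] ang 88.5 zmed 62.6 mean [577.3 192.2  61.3]
```

```bash
cat > plan.py <<'E'
from h import *
import sys
def plan(x,y,z,ang):
    """turn needed, then offset in axes after the turn (mm)"""
    s,r=st(); a=np.degrees(np.arctan2(r[1,0],r[0,0])); t=-((ang-a+180)%360-180)
    c,sn=np.cos(np.radians(ang)),np.sin(np.radians(ang)); d=np.array([x,y,z])-s['eef_pos']
    o=[d[0]*c+d[1]*sn,-d[2],-d[0]*sn+d[1]*c]
    print('ang',round(a,2),'turn',round(t,2),'rows',round(abs(t)/7.1,1),'offs',np.round(o,1),'len',round(np.linalg.norm(o)), 'tilt',np.round(r[2],3), 'q',np.round(s['joints'],2))
if __name__=='__main__': plan(*map(float,sys.argv[1:5]))
E
python3 - <<'E'
from h import *
print(ctrl.grip_depth)
z=np.load('pics/top0.npz')
for n,f in(('top','top0'),('scene','scene0')):
    z=np.load(f'pics/{f}.npz');D=z['D'].astype(float);I=z['I'].astype(int);P=pc(n,D)
    Z=P[...,2];m=(D>0)&(P[...,0]>300)&(P[...,0]<720)&(P[...,1]>40)&(P[...,1]<340)
    for lo,hi,nm in((60.5,72,'rim'),(44,60,'glass/walls'),(1.5,8,'trayfloor')):
        mm=m&(Z>lo)&(Z<hi)&(I.min(-1)>(110 if nm!='glass/walls' else 0)); Q=P[mm][:,:2]
        best=None
        for a in np.arange(-5,5,.25):
            c,s=np.cos(np.radians(a)),np.sin(np.radians(a)); u=Q@[c,s];v=Q@[-s,c]
            e=(np.percentile(u,99)-np.percentile(u,1))+(np.percentile(v,99)-np.percentile(v,1))
            if best is None or e<best[0]: best=(e,a,np.percentile(u,[.5,99.5]).round(1),np.percentile(v,[.5,99.5]).round(1))
        print(n,nm,len(Q),best)
E
python3 plan.py 432.5 -286.7 130 8.4
```

```text
18.700000000000003
top rim 676 (np.float64(429.40403289636066), np.float64(-0.75), array([460.2, 666.1]), array([ 81.6, 307.8]))
top glass/walls 4435 (np.float64(537.4453423787664), np.float64(-1.75), array([336.3, 654.6]), array([ 90.7, 314.8]))
top trayfloor 2360 (np.float64(341.1218160411565), np.float64(-1.0), array([337.6, 484.4]), array([ 91.6, 324.6]))
scene rim 681 (np.float64(429.9387637641821), np.float64(-0.75), array([460.6, 667. ]), array([ 79. , 306.3]))
scene glass/walls 4645 (np.float64(547.8892892132391), np.float64(-0.75), array([339.7, 667.1]), array([ 82. , 306.6]))
scene trayfloor 1332 (np.float64(277.51120089598413), np.float64(-1.5), array([338.7, 421.8]), array([ 89.1, 287.4]))
t 1.1 pos [ 220.2 -476.6  231.3] F [-0.2  0.5  0.3] w 1.002
ang -65.2 turn -73.6 rows 10.4 offs [237.8 101.3 156.9] len 302 tilt [-0. -1.  0.] q [-1.36  0.31  1.5   0.    1.33 -0.22]
```

drive_tool(gripper=[0,0,0,0,0,0,0,0,0,0,0,0,0,0,0,0,0,0,0,0], offset=[[0,0,0],[0,0,0],[0,0,0],[0,0,0],[0,0,0],[0,0,0],[0,0,0],[0,0,0],[0,0,0],[0,0,0],[0,0,0],[0.0264,0.0113,0.0174],[0.0264,0.0113,0.0174],[0.0264,0.0113,0.0174],[0.0264,0.0113,0.0174],[0.0264,0.0113,0.0174],[0.0264,0.0113,0.0174],[0.0264,0.0113,0.0174],[0.0264,0.0113,0.0174],[0.0264,0.0113,0.0174]], turn=[-6.69,-6.69,-6.69,-6.69,-6.69,-6.69,-6.69,-6.69,-6.69,-6.69,-6.69,0,0,0,0,0,0,0,0,0], force=50)

```text
time_s: 2.77
eef_pos: [433.4, -285.8, 129.2]
ee_rot: [-0.705, 0.705, 0.052, -0.052]
force: [0.8, -1.1, -0.6]
grip_width: 0.996
```

```bash
python3 plan.py 432.5 -286.7 23 8.4; python3 -c "
from m import *
save('scene','s1');measure('s1','scene')"|grep -E 'block|shard'
```

```text
t 2.77 pos [ 433.4 -285.8  129.2] F [ 0.8 -1.1 -0.6] w 0.996
ang 8.39 turn -0.01 rows 0.0 offs [ -1.1 106.2  -0.7] len 106 tilt [ 0. -1. -0.] q [-0.81  0.4   1.65 -0.    1.08 -0.96]
shard scene n 73 c [572.  190.9] size [33.8 24.9] ang 38.8 zmed 64.5 mean [572.  190.8  64.8]
shard scene n 74 c [509.3 257.1] size [35.8 20.3] ang 40.9 zmed 65.2 mean [509.5 258.   65. ]
shard scene n 84 c [577.6 245.9] size [34.1 24.9] ang 32.1 zmed 64.4 mean [578.6 246.4  64.4]
block scene n 355 c [ 434.4 -286.3] size [ 46.2 111.5] ang 8.1 zmed 58.1 mean [ 436.5 -282.7   56.9]
block scene n 94 c [ 545.3 -225.3] size [84.6 33.4] ang 74.5 zmed 46.4 mean [ 542.1 -224.1   46.7]
```

drive_tool(gripper=[0,0,0,0,0,0,1,1,1,1,1,1,1,1,1,1], offset=[[-0.001,0.0212,-0.0007],[0,0.0212,0],[0,0.0212,0],[0,0.0212,0],[0,0.0212,0],[0,0,0],[0,0,0],[0,0,0],[0,0,0],[0,0,0],[0,0,0],[0,0,0],[0,0,0],[0,0,0],[0,0,0],[0,0,0]], turn=[0,0,0,0,0,0,0,0,0,0,0,0,0,0,0,0], force=60)

```text
time_s: 4.15
eef_pos: [432.1, -288.5, 25.0]
ee_rot: [-0.704, 0.706, 0.052, -0.051]
force: [0.5, 0.6, 6.3]
grip_width: 0.461
```

```bash
python3 -c "
from h import *
st();I,D=save('scene','s2');c=I[70:180,150:310];cv2.imwrite('pics/c3.png',cv2.resize(c[...,::-1],None,fx=4,fy=4))"
```

```text
t 4.15 pos [ 432.1 -288.5   25. ] F [0.5 0.6 6.3] w 0.461
```

View pics/c3.png

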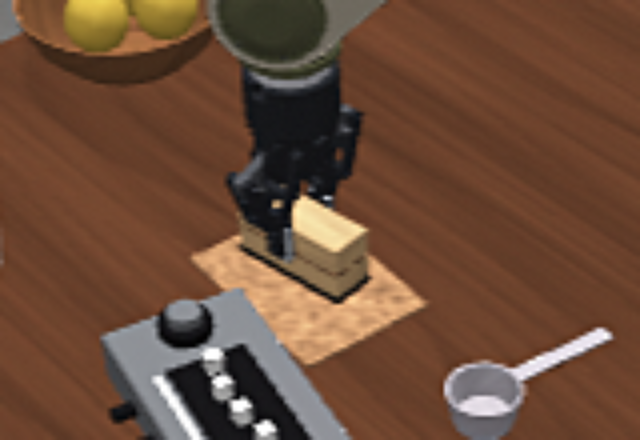

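drive_tool(gripper=[1,1,1,1,1,1,1,1,1], offset=[[0,-0.01,0],[0,-0.02,0],[0,-0.024,0],[0,-0.024,0],[0,-0.024,0],[0,-0.024,0],[0,-0.024,0],[0,0,0],[0,0,0]], turn=[0,0,0,0,0,0,0,4.6,4.55])

```text
time_s: 4.95
eef_pos: [431.8, -288.0, 175.8]
ee_rot: [-0.706, 0.708, -0.005, 0.007]
force: [-1.2, -0.2, -2.9]
grip_width: 0.458
```

```bash
python3 plan.py 628.5 223.4 175 -0.75
```

```text
t 4.95 pos [ 431.8 -288.   175.8] F [-1.2 -0.2 -2.9] w 0.458
ang -0.96 turn -0.21 rows 0.0 offs [190.    0.8 514. ] len 548 tilt [ 0.002 -1.    -0.002] q [-0.81  0.35  1.6   0.    1.19 -0.8 ]
```

drive_tool(gripper=[1,1,1,1,1,1,1,1,1,1,1,1,1,1,1,1,1,1,1,1], offset=[[0.005,0,0.0136],[0.0105,0,0.0286],[0.0105,0,0.0286],[0.0105,0,0.0286],[0.0105,0,0.0286],[0.0105,0,0.0286],[0.0105,0,0.0286],[0.0105,0,0.0286],[0.0105,0,0.0286],[0.0105,0,0.0286],[0.0105,0,0.0286],[0.0105,0,0.0286],[0.0105,0,0.0286],[0.0105,0,0.0286],[0.0105,0,0.0286],[0.0105,0,0.0286],[0.0105,0,0.0286],[0.0105,0,0.0286],[0.0055,0,0.0142],[0,0,0]], turn=[0,0,0,0,0,0,0,0,0,0,0,0,0,0,0,0,0,0,0,0])

```text
time_s: 6.62
eef_pos: [627.2, 226.6, 173.6]
ee_rot: [0.707, -0.707, 0.004, -0.003]
force: [-0.3, -0.0, -3.2]
grip_width: 0.46
```

```bash
python3 plan.py 628.5 223.4 90 -0.75; python3 - <<'E'
from m import *
I,D=save('scene','s3');measure('s3','scene')
z=D.astype(float);P=pc('scene',z);m=(P[...,2]>185)&(P[...,2]<215)&(P[...,1]>140)&(P[...,1]<300)&(P[...,0]>500)
I=I.astype(int);m&=(I[...,0]>150)&(I[...,0]-I[...,2]>50);print(m.sum(),rect(P[m]) if m.any() else '')
save('top','t3')
E
```

```text
t 6.62 pos [627.2 226.6 173.6] F [-0.3 -0.  -3.2] w 0.46
ang -0.58 turn 0.17 rows 0.0 offs [ 1.4 83.6 -3.2] len 84 tilt [-0.    -1.     0.001] q [0.17 0.67 1.09 0.   1.38 0.18]
shard scene n 74 c [509.2 257.2] size [34.2 20.3] ang 40.2 zmed 64.3 mean [509.1 257.6  64.2]
shard scene n 52 c [578.4 247.5] size [35.3 21. ] ang 21.1 zmed 64.6 mean [579.9 249.7  64.8]
block scene n 83 c [ 546. -222.] size [74.7 34.6] ang 76.9 zmed 46.5 mean [ 543.8 -221.7   46.7]
ctrltop scene n 2225 c [ 602.1 -155.8] size [254.5 120.6] ang 77.4 zmed 45.2 mean [ 607.9 -142.5   45.2]
white scene n 6 c [ 578.5 -241.4] size [18.9  5. ] ang 2.0 zmed 66.5 mean [ 580.4 -241.4   66.5]
white scene n 11 c [ 589.7 -200.6] size [ 9.3 10.5] ang 86.2 zmed 60.6 mean [ 590.1 -200.1   60.8]
white scene n 15 c [ 603.8 -169.5] size [10.9 10.9] ang 77.7 zmed 61.2 mean [ 604.5 -168.8   60.7]
white scene n 15 c [ 607.7 -141.5] size [10.4 10.1] ang 85.5 zmed 60.8 mean [ 607.5 -141.4   60.3]
white scene n 14 c [ 608. -112.] size [12.  10.6] ang 34.6 zmed 60.5 mean [ 608.5 -110.7   60.2]
white scene n 16 c [621.1 -82.1] size [12.2 12.3] ang 73.7 zmed 59.7 mean [621.4 -83.1  59.8]
white scene n 17 c [615.3 -49.6] size [ 9.4 13.5] ang 82.7 zmed 59.8 mean [616.8 -50.6  59.7]
rim scene n 811 c [565.7 185.5] size [227.9 210.2] ang 88.8 zmed 62.8 mean [592.5 212.1  61.6]
368 ((627.4596557617188, 228.796875), (105.19390106201172, 38.569801330566406), 87.60657501220703)
```

View pics/s3.png

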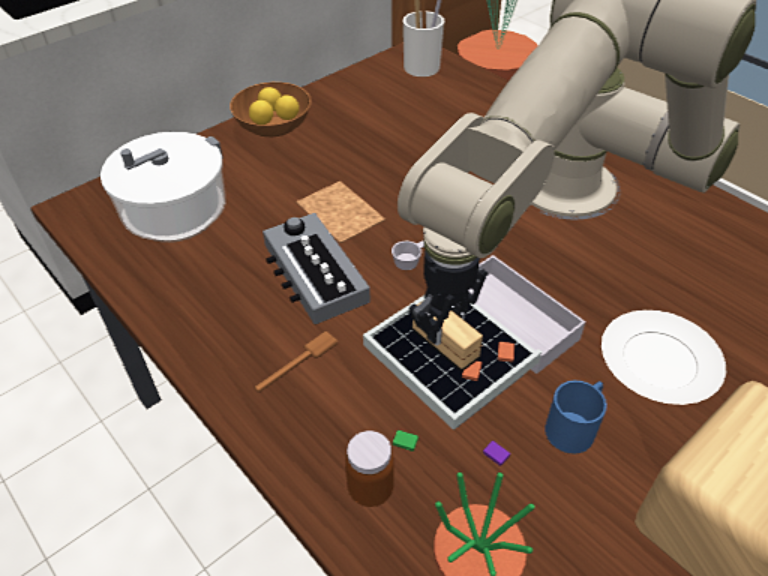

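View pics/t3.png

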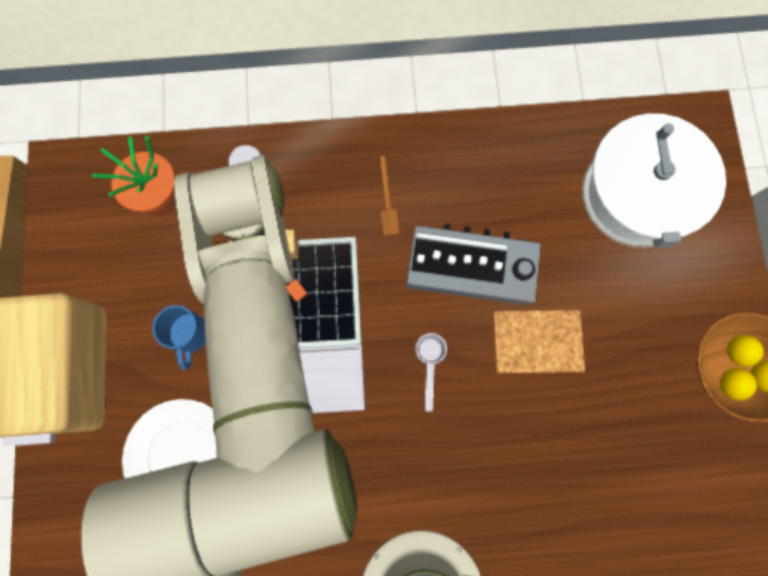

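drive_tool(gripper=[1,1,1,1,1,1,1,1,1], offset=[[0.001,0.01,-0.005],[0,0.02,0],[0,0.02,0],[0,0.02,0],[0,0.014,0],[0,0.004,0],[0,0.004,0],[0,0.002,0],[0,0,0]], turn=[0,0,0,0,0,0,0,0,0])

```text
time_s: 7.47
eef_pos: [628.5, 218.2, 80.1]
ee_rot: [0.707, -0.707, 0.005, -0.005]
force: [0.0, 0.1, -2.3]
grip_width: 0.463
```

```bash
python3 plan.py 628.5 221.5 77.5 -0.75; python3 - <<'E'
from m import *
I,D=save('scene','s4');c=I[180:290,230:400];cv2.imwrite('pics/c4.png',cv2.resize(c[...,::-1],None,fx=4.5,fy=4.5,interpolation=3))
E
```

```text
t 7.47 pos [628.5 218.2  80.1] F [ 0.   0.1 -2.3] w 0.463
ang -0.79 turn -0.04 rows 0.0 offs [-0.1  2.6  3.3] len 4 tilt [ 0.001 -1.     0.   ] q [ 0.16  0.76  1.2  -0.    1.19  0.17]
```

View pics/c4.png

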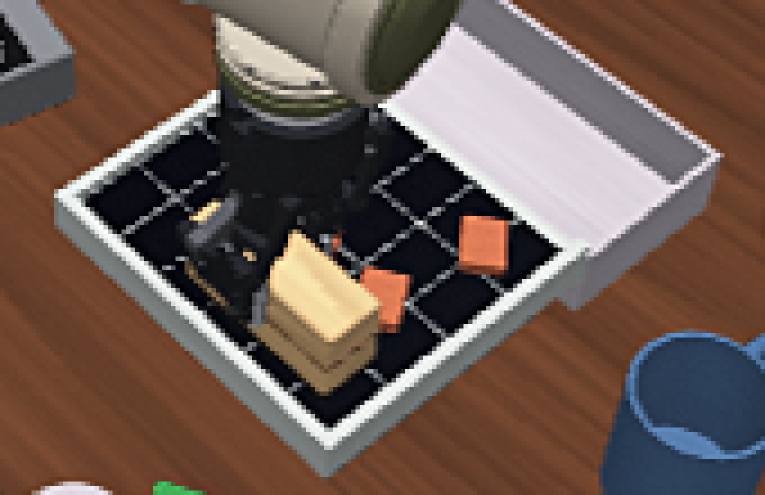

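drive_tool(gripper=[1,1,1,1], offset=[[0,0.001,0.002],[0,0.001,0.001],[0,0,0],[0,0,0]], turn=[0,0,0,0])

```text
time_s: 7.85
eef_pos: [628.3, 221.8, 77.7]
ee_rot: [0.707, -0.707, 0.005, -0.005]
force: [0.4, 0.4, -2.3]
grip_width: 0.461
```

drive_tool(gripper=[1,1,1,1,1,1,1,1,1,1,1,1,1,1,1], offset=[[-0.004,0,0],[-0.008,0,0],[-0.008,0,0],[-0.008,0,0],[-0.008,0,0],[-0.008,0,0],[-0.008,0,0],[-0.008,0,0],[-0.008,0,0],[-0.008,0,0],[-0.008,0,0],[-0.008,0,0],[-0.008,0,0],[-0.004,0,0],[0,0,0]], turn=[0,0,0,0,0,0,0,0,0,0,0,0,0,0,0])

```text
time_s: 9.1
eef_pos: [523.5, 223.1, 77.7]
ee_rot: [-0.707, 0.707, -0.005, 0.004]
force: [-0.0, 0.2, -2.1]
grip_width: 0.459
```

```bash
python3 - <<'E'
from m import *
st()
I,D=save('scene','s5');c=I[160:290,230:410];cv2.imwrite('pics/c5.png',cv2.resize(c[...,::-1],None,fx=4.2,fy=4.2,interpolation=3))
measure('s5','scene')
E
```

```text
t 9.1 pos [523.5 223.1  77.7] F [-0.   0.2 -2.1] w 0.459
shard scene n 103 c [470.9 265.8] size [53.5 32.4] ang 54.1 zmed 64.7 mean [473.8 268.4  64.7]
block scene n 78 c [ 544.7 -223.1] size [84.3 36.6] ang 83.7 zmed 46.3 mean [ 541.  -229.1   46.8]
ctrltop scene n 2211 c [ 601.7 -156.9] size [255.5 120.8] ang 76.9 zmed 45.1 mean [ 607.9 -142.5   45.1]
white scene n 6 c [ 580.2 -241.8] size [16.9  5.4] ang 9.6 zmed 66.9 mean [ 580.6 -241.1   66.8]
white scene n 11 c [ 589.6 -199.4] size [10.6 14.1] ang 24.9 zmed 61.3 mean [ 590.2 -200.    61. ]
white scene n 4 c [ 592.8 -193. ] size [2.4 6.3] ang 77.5 zmed 55.0 mean [ 593.3 -193.2   55.1]
white scene n 16 c [ 604.2 -172.4] size [12.8 11.4] ang 10.4 zmed 59.1 mean [ 603.4 -170.1   58.7]
white scene n 14 c [ 607.1 -142.9] size [10.8  9.2] ang 57.1 zmed 60.4 mean [ 607.1 -142.1   60.4]
white scene n 16 c [ 609.6 -110.2] size [15.9 10.7] ang 81.6 zmed 61.0 mean [ 609.6 -109.6   60.2]
white scene n 15 c [621.7 -84.2] size [14.8 11.2] ang 52.2 zmed 61.1 mean [621.4 -82.6  60.9]
white scene n 18 c [616.3 -50.6] size [11.2 11.2] ang 52.4 zmed 59.4 mean [616.5 -50.6  58.9]
rim scene n 834 c [559.6 185.7] size [228.6 222.5] ang 89.3 zmed 63.1 mean [594.9 190.1  62.3]
```

View pics/c5.png

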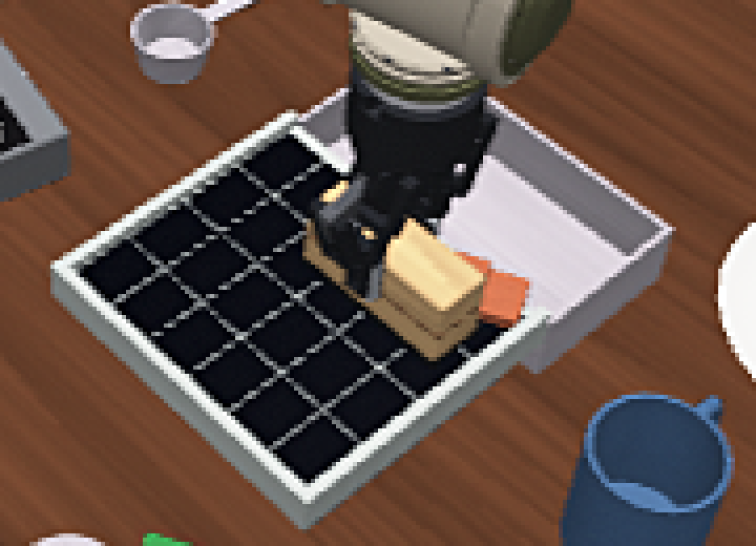

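drive_tool(gripper=[1,1,1,1,1,1,1,1,1,1,1], offset=[[-0.004,0,0],[-0.008,0,0],[-0.008,0,0],[-0.008,0,0],[-0.008,0,0],[-0.008,0,0],[-0.008,0,0],[-0.008,0,0],[-0.004,0,0],[0,0,0],[0,0,0]], turn=[0,0,0,0,0,0,0,0,0,0,0])

```text
time_s: 10.07
eef_pos: [460.4, 223.9, 77.8]
ee_rot: [0.707, -0.707, 0.005, -0.005]
force: [-0.1, -0.6, -2.3]
grip_width: 0.46
```

```bash
python3 - <<'E'
from m import *
st()
I,D=save('scene','s6');c=I[160:290,230:410];cv2.imwrite('pics/c6.png',cv2.resize(c[...,::-1],None,fx=4.2,fy=4.2,interpolation=3))
measure('s6','scene')
E
```

```text
t 10.07 pos [460.4 223.9  77.8] F [-0.1 -0.6 -2.3] w 0.46
shard scene n 17 c [427.5 271.6] size [45.6 13.8] ang 38.0 zmed 36.4 mean [428.6 273.7  27.4]
block scene n 64 c [ 541.6 -237.5] size [33.6 60.5] ang 1.7 zmed 46.5 mean [ 541.5 -236.9   46.8]
ctrltop scene n 2223 c [ 602.1 -156.3] size [254.5 120.4] ang 77.1 zmed 45.1 mean [ 608.  -142.4   45.1]
white scene n 4 c [ 578.8 -237.8] size [13.5  1. ] ang 9.2 zmed 69.1 mean [ 578.9 -237.8   69. ]
white scene n 14 c [ 589.1 -198.8] size [ 9.6 15.2] ang 2.9 zmed 60.0 mean [ 590.  -199.2   59.2]
white scene n 16 c [ 601.4 -171.4] size [15.4 11.2] ang 67.6 zmed 58.7 mean [ 602.9 -170.1   58.7]
white scene n 15 c [ 607.  -142.7] size [15.7  9.1] ang 52.3 zmed 60.4 mean [ 606.9 -142.1   59.4]
white scene n 15 c [ 608.4 -110. ] size [12.6 10.9] ang 13.2 zmed 60.7 mean [ 608.7 -110.2   59.9]
white scene n 16 c [622.1 -83.8] size [11.7 11.4] ang 52.8 zmed 60.5 mean [621.4 -83.1  59.8]
white scene n 18 c [615.9 -50.6] size [10.8 11.7] ang 75.7 zmed 59.3 mean [616.9 -50.1  59.1]
rim scene n 853 c [564.9 185.2] size [229.  210.6] ang 88.7 zmed 63.1 mean [591.9 188.7  62.2]
```

View pics/c6.png

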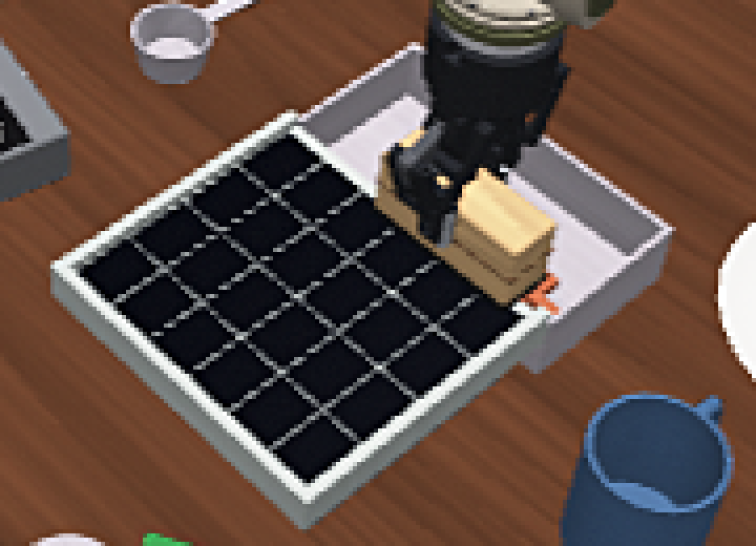

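drive_tool(gripper=[1,1,1,1,1,1,1,1,1,1,1], offset=[[-0.006,0,0],[-0.006,0,0],[0,0,0],[0,-0.01,0],[0,-0.02,0],[0,-0.02,0],[0,-0.025,0],[0,-0.025,0],[0,0,-0.02],[0,0,-0.03],[0,0,-0.03]], turn=[0,0,0,0,0,0,0,0,0,0,0])

```text
time_s: 11.03
eef_pos: [447.3, 143.4, 178.7]
ee_rot: [0.707, -0.707, 0.003, -0.005]
force: [0.0, -0.3, -2.4]
grip_width: 0.462
```

```bash
python3 - <<'E'
from m import *
st()
I,D=save('scene','s7');c=I[160:290,230:410];cv2.imwrite('pics/c7.png',cv2.resize(c[...,::-1],None,fx=4.2,fy=4.2,interpolation=3))
measure('s7','scene');save('top','t7')
measure('t7')
E
```

```text
t 11.03 pos [447.3 143.4 178.7] F [ 0.  -0.3 -2.4] w 0.462
shard scene n 64 c [416.4 204.6] size [23.7 30.9] ang 81.5 zmed 13.6 mean [416.7 204.5  13.8]
shard scene n 68 c [426.9 261. ] size [57.8 29.8] ang 37.5 zmed 14.4 mean [421.2 257.7  17.9]
block scene n 99 c [ 547.1 -223.7] size [86.3 36.1] ang 76.6 zmed 46.6 mean [ 544.8 -226.6   46.8]
ctrltop scene n 2215 c [ 602.  -156.7] size [254.6 120.6] ang 77.2 zmed 45.2 mean [ 608.1 -142.4   45.2]
white scene n 4 c [ 575.6 -240.6] size [15.1  3.3] ang 17.9 zmed 65.8 mean [ 577.  -240.9   65.9]
white scene n 11 c [ 590.4 -201.1] size [11.5  8.5] ang 77.0 zmed 60.8 mean [ 590.3 -199.9   61.1]
white scene n 4 c [ 592.7 -193.1] size [8. 2.] ang 5.9 zmed 55.6 mean [ 594.  -193.5   55.3]
white scene n 13 c [ 601.8 -171.5] size [10.8 10.8] ang 76.8 zmed 59.9 mean [ 602.2 -171.    59.6]
white scene n 16 c [ 605.1 -143.3] size [18.4  9.9] ang 24.9 zmed 59.0 mean [ 607.4 -141.9   59.2]
white scene n 13 c [ 609.1 -110.9] size [13.3  9.7] ang 82.5 zmed 61.9 mean [ 609.  -110.3   61.5]
white scene n 14 c [621.4 -82.8] size [11.6  9. ] ang 6.0 zmed
[... 566 characters left out ...]
zmed 46.6 mean [ 599.9 -149.8   46.5]
white top n 20 c [620.2 -81.9] size [11.2 11.1] ang 79.8 zmed 62.3 mean [620.2 -81.7  61.9]
white top n 19 c [615.  -49.6] size [11.5 10.3] ang 83.9 zmed 62.1 mean [614.2 -50.1  62.2]
white top n 22 c [ 609. -110.] size [11.4 12.5] ang 78.2 zmed 61.2 mean [ 608.1 -109.6   61. ]
white top n 19 c [ 606.3 -140. ] size [ 8.8 11.8] ang 84.5 zmed 62.8 mean [ 606.6 -140.3   62. ]
white top n 21 c [ 602.  -170.2] size [11.8 12.5] ang 72.5 zmed 62.1 mean [ 601.2 -169.6   60.9]
white top n 22 c [ 589.  -197.3] size [12.1 11.4] ang 69.2 zmed 61.5 mean [ 588.8 -197.4   60.5]
rim top n 773 c [530.6 187.8] size [227.4 277.9] ang 89.3 zmed 64.9 mean [592.1 187.9  63.8]
```

View pics/c7.png

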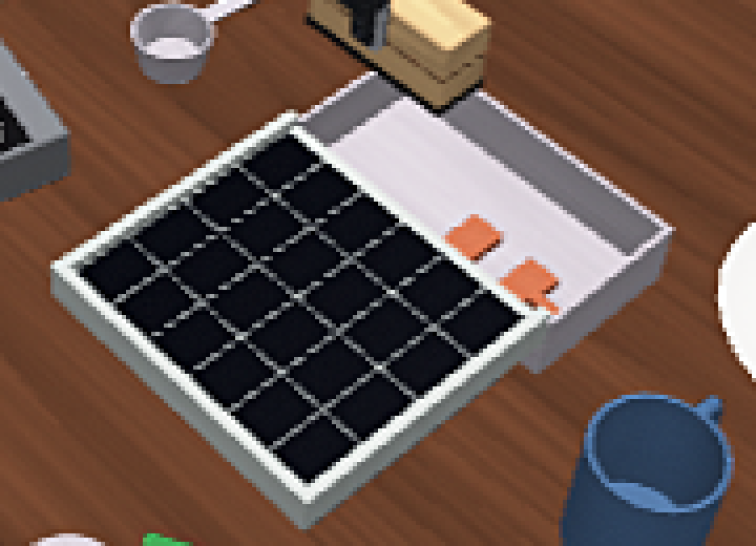

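```bash
python3 - <<'E'
from m import *
for n,f in(('top','t7'),('scene','s7')):
    z=np.load(f'pics/{f}.npz');I=z['I'].astype(int);P=pc(n,z['D'].astype(float));r,g,b=I[...,0],I[...,1],I[...,2]
    m=(r>140)&(r-b>40)&(P[...,0]>340)&(P[...,0]<540)&(P[...,1]<-150)&(P[...,1]>-400)&(abs(P[...,2])<25)
    c=max(comps(m),key=lambda a:a.sum());print(rect(P[c]),np.median(P[c][:,2]))
E
python3 plan.py 442 -272 175 0
```

```text
((443.4418640136719, -270.61871337890625), (173.2314910888672, 124.00662231445312), 87.03986358642578) 5.222697567886598
((440.7185363769531, -275.3976135253906), (181.31954956054688, 125.5837631225586), 86.47418212890625) 4.09578990310149
t 11.13 pos [447.5 141.2 178.5] F [ 0.9  0.3 -1.7] w 0.458
ang -0.95 turn -0.95 rows 0.1 offs [  -5.5    3.5 -413.2] len 413 tilt [ 0.001 -1.    -0.001] q [ 0.06  0.24  1.74 -0.    1.16  0.07]
```

drive_tool(gripper=[1,1,1,1,1,1,1,1,1,1,1,1,1,1,1,1,1,1], offset=[[0,0,-0.012],[0,0,-0.026],[0,0,-0.026],[0,0,-0.026],[0,0,-0.026],[0,0,-0.026],[0,0,-0.026],[0,0,-0.026],[0,0,-0.026],[0,0,-0.026],[0,0,-0.026],[0,0,-0.026],[0,0,-0.026],[0,0,-0.026],[0,0,-0.026],[0,0,-0.026],[0,0,-0.012],[0,0,0]], turn=[2,0,0,0,0,0,0,0,0,0,0,0,0,0,0,0,0,0])

```text
time_s: 12.63
eef_pos: [427.8, -271.3, 177.9]
ee_rot: [-0.707, 0.707, -0.018, 0.018]
force: [-0.1, -0.1, -2.7]
grip_width: 0.461
```

```bash
python3 plan.py 442.5 -273 28 -3; python3 - <<'E'
from m import *
I,D=save('scene','s8');c=I[60:180,160:320];cv2.imwrite('pics/c8.png',cv2.resize(c[...,::-1],None,fx=4.2,fy=4.2,interpolation=3))
I,D=save('top','t8');measure('t8')
c=I[140:270,150:260];cv2.imwrite('pics/d8.png',cv2.resize(c[...,::-1],None,fx=4.2,fy=4.2,interpolation=3))
E
```

```text
t 12.63 pos [ 427.8 -271.3  177.9] F [-0.1 -0.1 -2.7] w 0.461
ang -2.89 turn 0.11 rows 0.0 offs [ 14.8 149.9  -0.9] len 151 tilt [ 0.    -1.    -0.001] q [-0.8   0.32  1.63 -0.    1.19 -0.75]
shard top n 24 c [442.8 285.3] size [20.1  6. ] ang 85.5 zmed 41.4 mean [442.8 285.2  41.6]
shard top n 88 c [417.  205.2] size [20.9 32. ] ang 87.8 zmed 15.7 mean [416.2 205.5  15.7]
shard top n 92 c [418.5 254. ] size [21.7 32.3] ang 89.0 zmed 16.3 mean [418.6 254.2  16. ]
block top n 267 c [ 539.7 -224. ] size [88.1 41.2] ang 87.4 zmed 47.2 mean [ 542.3 -229.    47.4]
ctrltop top n 3102 c [ 601.  -154.7] size [250.  121.2] ang 77.0 zmed 46.7 mean [ 599.7 -149.7   46.6]
white top n 21 c [620.  -81.7] size [11.8 11.7] ang 71.9 zmed 62.1 mean [619.9 -81.4  62. ]
white top n 20 c [614.9 -49.7] size [11.5 10.4] ang 82.4 zmed 61.8 mean [614.7 -50.1  60.8]
white top n 21 c [ 608.6 -110. ] size [11.6 11.6] ang 78.3 zmed 62.4 mean [ 608.4 -109.5   61.5]
white top n 21 c [ 607.  -139.4] size [10.7 11.3] ang 84.2 zmed 62.2 mean [ 606.4 -139.7   61.8]
white top n 21 c [ 601.2 -169.9] size [11.7 11.8] ang 73.7 zmed 61.3 mean [ 601.2 -169.6   61. ]
white top n 22 c [ 588.6 -197.5] size [11.7 11.8] ang 73.0 zmed 60.7 mean [ 588.7 -197.3   60.7]
rim top n 1012 c [548.2 187.8] size [226.8 241.2] ang 89.1 zmed 63.6 mean [563.  188.7  62.2]
```

View pics/c8.png

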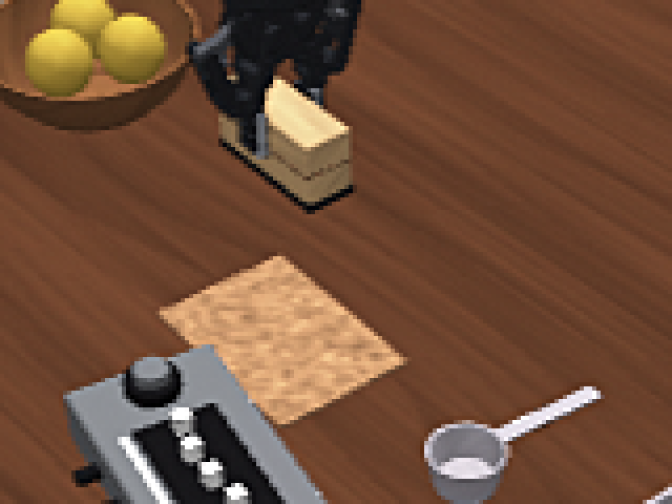

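View pics/d8.png

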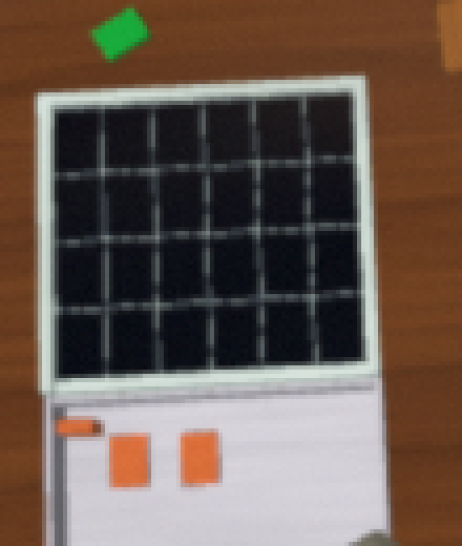

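drive_tool(gripper=[1,1,1,1,1,1,1,1,1,1,1], offset=[[0.007,0.012,0],[0.0078,0.022,-0.0009],[0,0.022,0],[0,0.022,0],[0,0.022,0],[0,0.022,0],[0,0.014,0],[0,0.008,0],[0,0.003,0],[0,0,0],[0,0,0]], turn=[0,0,0,0,0,0,0,0,0,0,0])

```text
time_s: 13.65
eef_pos: [443.0, -271.1, 31.5]
ee_rot: [-0.707, 0.707, -0.016, 0.017]
force: [0.5, -1.3, -2.0]
grip_width: 0.455
```

drive_tool(gripper=[1,1,1,1,1,1], offset=[[0,0.002,0],[0,0.002,0],[0,0.001,0],[0,0.001,0],[0,0,0],[0,0,0]], turn=[0,0,0,0,0,0])

```text
time_s: 14.15
eef_pos: [442.6, -271.2, 25.0]
ee_rot: [-0.707, 0.707, -0.017, 0.017]
force: [-1.9, 2.3, 3.5]
grip_width: 0.461
```

drive_tool(gripper=[0,0,0,0,0,0,0,0,0,0,0,0,0], offset=[[0,0,0],[0,0,0],[0,0,0],[0,0,0],[0,0,0],[0,-0.005,0],[0,-0.02,0],[0,-0.025,0],[0,-0.025,0],[0,-0.025,0],[0,-0.025,0],[0,0,0.03],[0,0,0.03]], turn=[0,0,0,0,0,0,0,0,0,0,0,5,4.8])

```text
time_s: 15.23
eef_pos: [448.1, -211.9, 151.3]
ee_rot: [-0.702, 0.703, -0.079, 0.081]
force: [0.1, -0.4, 0.2]
grip_width: 1.002
```

```bash
python3 plan.py 615.4 -51.5 90 -12.8; python3 - <<'E'
from m import *
I,D=save('scene','s9');c=I[60:180,160:320];cv2.imwrite('pics/c9.png',cv2.resize(c[...,::-1],None,fx=4.2,fy=4.2,interpolation=3))
measure('s9','scene')
E
```

```text
t 15.23 pos [ 448.1 -211.9  151.3] F [ 0.1 -0.4  0.2] w 1.002
ang -12.92 turn -0.12 rows 0.0 offs [127.6  61.3 193.4] len 240 tilt [ 0.003 -1.    -0.001] q [-0.68  0.33  1.7  -0.    1.11 -0.45]
shard scene n 63 c [415.8 204.3] size [30.1 24.4] ang 4.5 zmed 13.8 mean [416.9 204.8  13.7]
shard scene n 73 c [428.9 262.3] size [58.  29.1] ang 37.5 zmed 14.9 mean [422.3 258.1  18.8]
block scene n 351 c [ 446.1 -271.7] size [114.4  45.5] ang 87.6 zmed 58.2 mean [ 448.4 -264.8   57.1]
block scene n 61 c [ 542.8 -240.7] size [50.4 37.4] ang 77.8 zmed 46.3 mean [ 540.7 -240.8   46.9]
ctrltop scene n 2214 c [ 602.4 -154.6] size [253.5 120.7] ang 77.1 zmed 45.1 mean [ 608.1 -142.4   45.2]
white scene n 6 c [ 505.8 -186.7] size [6.9 7.9] ang 3.5 zmed 443.7 mean [ 504.7 -186.   444.5]
white scene n 6 c [ 578.7 -241.2] size [ 6.7 17.3] ang 82.7 zmed 66.2 mean [ 580.3 -241.5   66.4]
white scene n 11 c [ 590.5 -200.4] size [ 9.8 11.7] ang 84.2 zmed 61.1 mean [ 590.2 -200.    61. ]
white scene n 4 c [ 593.3 -193.5] size [3.6 6.1] ang 53.3 zmed 54.3 mean [ 593.6 -194.1   54.6]
white scene n 15 c [ 603.3 -169.9] size [12.2 11.5] ang 74.0 zmed 59.2 mean [ 603.4 -170.5   58.7]
white scene n 16 c [ 607.9 -141.5] size [16.2  8.9] ang 53.7 zmed 60.5 mean [ 607.9 -141.1   60.1]
white scene n 14 c [ 608.2 -110.7] size [10.6  9.8] ang 80.6 zmed 60.0 mean [ 608.2 -111.2   59.6]
white scene n 13 c [620.6 -85.2] size [12.1 11.9] ang 44.3 zmed 60.6 mean [621.  -83.4  60.5]
white scene n 19 c [615.9 -51.2] size [12.7 11.1] ang 51.8 zmed 59.2 mean [616.3 -50.3  59. ]
rim scene n 967 c [558.2 185.5] size [229.2 224.5] ang 89.3 zmed 62.5 mean [576.5 192.6  61.2]
```

View pics/c9.png

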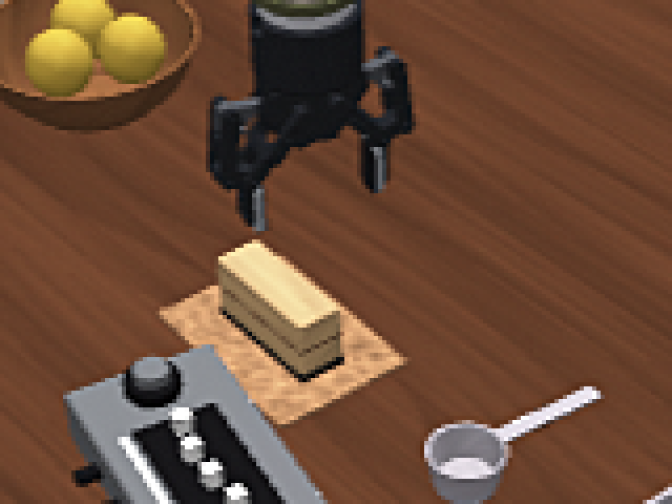

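```bash
python3 plan.py 624.9 -52.9 90 -12.8
```

```text
t 15.28 pos [ 448.1 -206.5  150.4] F [1.8 3.8 0.1] w 1.0
ang -13.09 turn -0.29 rows 0.0 offs [138.4  60.4 188.9] len 242 tilt [ 0.    -1.     0.002] q [-0.67  0.33  1.7   0.    1.11 -0.44]
```

drive_tool(gripper=[0.42,0.42,0.42,0.42,0.42,0.42,0.42,0.42,0.42,0.42,0.42], offset=[[0.0077,0.003,0.01],[0.0154,0.0067,0.021],[0.0154,0.0067,0.021],[0.0154,0.0067,0.021],[0.0154,0.0067,0.021],[0.0154,0.0067,0.021],[0.0154,0.0067,0.021],[0.0154,0.0067,0.021],[0.0154,0.0067,0.021],[0.0077,0.004,0.011],[0,0,0]], turn=[0,0,0,0,0,0,0,0,0,0,0], force=25)

```text
time_s: 16.2
eef_pos: [625.2, -55.1, 88.0]
ee_rot: [0.703, -0.703, 0.077, -0.076]
force: [-0.3, 0.5, -0.5]
grip_width: 0.581
```

```bash
python3 plan.py 624.9 -52.9 52 -12.8
```

```text
t 16.2 pos [625.2 -55.1  88. ] F [-0.3  0.5 -0.5] w 0.581
ang -12.41 turn 0.39 rows 0.1 offs [-0.7 36.   2.1] len 36 tilt [-0.001 -1.     0.   ] q [-0.27  0.67  1.33  0.    1.14 -0.06]
```

drive_tool(gripper=[0.42,0.42,0.42,1,1,1,1,1,1,1,1,1], offset=[[0,0.018,0.002],[0,0.018,0],[0,0,0],[0,0,0],[0,0,0],[0,0,0],[0,0,0],[0,0,0],[0,0,0],[0,0,0],[0,0,0],[0,0,0]], turn=[0.4,0,0,0,0,0,0,0,0,0,0,0])

```text
time_s: 17.2
eef_pos: [625.5, -55.8, 54.5]
ee_rot: [-0.702, 0.703, -0.079, 0.081]
force: [-0.9, -1.1, 5.9]
grip_width: 0.126
```

```bash
python3 plan.py 624.9 -52.9 52 -12.8;python3 - <<'E'
from m import *
I,D=save('scene','s10');c=I[120:230,160:290];cv2.imwrite('pics/c10.png',cv2.resize(c[...,::-1],None,fx=5,fy=5,interpolation=3))
E
```

```text
t 17.2 pos [625.5 -55.8  54.5] F [-0.9 -1.1  5.9] w 0.126
ang -12.97 turn -0.17 rows 0.0 offs [-1.2  2.5  2.7] len 4 tilt [ 0.003 -1.    -0.001] q [-0.27  0.71  1.36 -0.    1.07 -0.05]
```

View pics/c10.png

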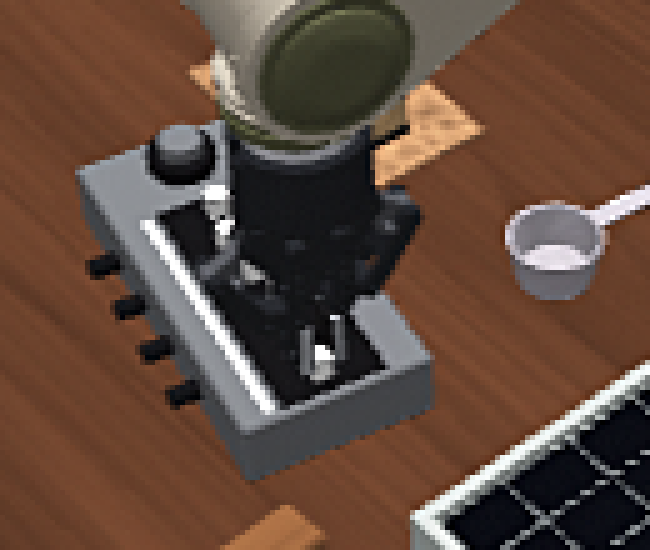

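drive_tool(gripper=[1,1,1,1,1,1], offset=[[0.004,0,0],[0.004,0,0],[0.004,0,0],[0.001,0,0],[0,0,0],[0,0,0]], turn=[0,0,0,0,0,0])

```text
time_s: 17.75
eef_pos: [632.4, -57.2, 54.2]
ee_rot: [0.703, -0.702, 0.085, -0.074]
force: [-34.5, 2.7, 27.1]
grip_width: 0.124
```

```bash
python3 plan.py 624.9 -52.9 52 -12.8
```

```text
t 17.75 pos [632.4 -57.2  54.2] F [-34.5   2.7  27.1] w 0.124
ang -12.89 turn -0.09 rows 0.0 offs [-8.2  2.2  2.6] len 9 tilt [-0.015 -1.    -0.001] q [-0.27  0.73  1.32 -0.    1.11 -0.05]
```

drive_tool(gripper=[0.42,0.42,0.42,0.42,0.42,0.42,0.42,0.42,0.42,1,1,1,1,1,1,1,1,1], offset=[[0,0,0],[0,0,0],[0,0,0],[0,-0.015,0],[0,-0.015,0],[-0.013,0,-0.028],[0,0.015,0],[0,0.015,0],[0,0,0],[0,0,0],[0,0,0],[0,0,0],[0,0,0],[0,0,0],[0,0,0],[0,0,0],[0,0,0],[0,0,0]], turn=[0,0,0,0,0,0,0,0,0,0,0,0,0,0,0,0,0,0])

```text
time_s: 19.25
eef_pos: [619.2, -82.5, 54.0]
ee_rot: [-0.703, 0.703, -0.079, 0.081]
force: [0.5, 0.6, 5.5]
grip_width: 0.124
```

```bash
python3 plan.py 618.2 -82.2 52 -12.8;python3 - <<'E'
from m import *
I,D=save('scene','s11');c=I[120:230,160:290];cv2.imwrite('pics/c11.png',cv2.resize(c[...,::-1],None,fx=5,fy=5,interpolation=3))
E
```

```text
t 19.25 pos [619.2 -82.5  54. ] F [0.5 0.6 5.5] w 0.124
ang -12.96 turn -0.16 rows 0.0 offs [-1.   2.   0.1] len 2 tilt [ 0.002 -1.     0.   ] q [-0.32  0.7   1.37  0.    1.06 -0.09]
```

View pics/c11.png

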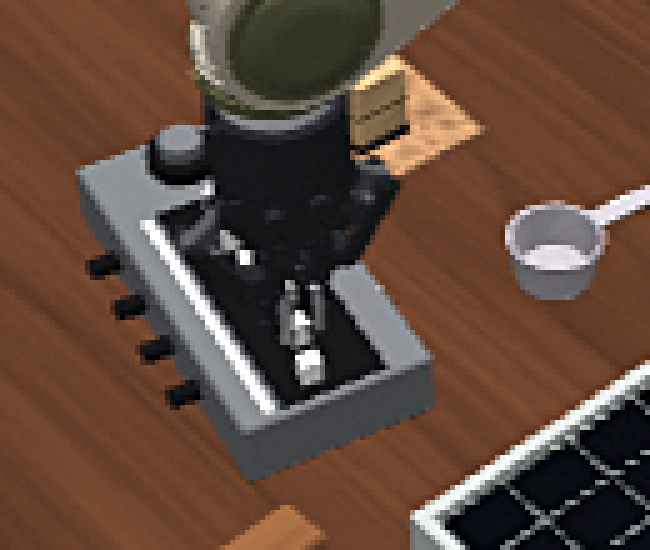

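Switch 1 now stands nearer the stripe. Switch 2 is gripped; drive it to off, then pick up switch 3.

drive_tool(gripper=[1,1,1,1,1,1], offset=[[-0.004,0,0],[-0.004,0,0],[-0.003,0,0],[-0.001,0,0],[0,0,0],[0,0,0]], turn=[0,0,0,0,0,0])

```text
time_s: 19.8
eef_pos: [608.0, -79.9, 54.0]
ee_rot: [-0.702, 0.703, -0.079, 0.081]
force: [5.5, 1.2, 6.5]
grip_width: 0.129
```

drive_tool(gripper=[1,1,1], offset=[[-0.0015,0,0],[0,0,0],[0,0,0]], turn=[0,0,0])

```text
time_s: 20.05
eef_pos: [607.8, -79.9, 54.0]
ee_rot: [-0.702, 0.703, -0.077, 0.083]
force: [12.0, -1.1, 0.1]
grip_width: 0.127
```

drive_tool(gripper=[0.42,0.42,0.42,0.42,0.42,0.42,0.42,0.42,0.42,1,1,1,1,1,1,1,1,1], offset=[[0,0,0],[0,0,0],[0,0,0],[0,-0.015,0],[0,-0.015,0],[0.0125,0,-0.03],[0,0.015,0],[0,0.015,0],[0,0,0],[0,0,0],[0,0,0],[0,0,0],[0,0,0],[0,0,0],[0,0,0],[0,0,0],[0,0,0],[0,0,0]], turn=[0,0,0,0,0,0,0,0,0,0,0,0,0,0,0,0,0,0])

```text
time_s: 21.55
eef_pos: [611.2, -111.5, 54.0]
ee_rot: [-0.703, 0.703, -0.079, 0.08]
force: [-1.0, 0.9, 6.1]
grip_width: 0.122
```

```bash
python3 plan.py 611.6 -111.4 52 -12.8
```

```text
t 21.55 pos [ 611.2 -111.5   54. ] F [-1.   0.9  6.1] w 0.122
ang -12.95 turn -0.15 rows 0.0 offs [0.3 2.  0.1] len 2 tilt [ 0.001 -1.    -0.   ] q [-0.37  0.7   1.38  0.    1.06 -0.14]
```

drive_tool(gripper=[1,1,1,1,1,1], offset=[[0.004,0,0],[0.004,0,0],[0.002,0,0],[0.001,0,0],[0,0,0],[0,0,0]], turn=[0,0,0,0,0,0])

```text
time_s: 22.05
eef_pos: [619.2, -113.2, 53.9]
ee_rot: [0.703, -0.702, 0.082, -0.077]
force: [-17.9, 2.4, 15.9]
grip_width: 0.123
```

Stop reached (force up). On to switch 4.

drive_tool(gripper=[0.42,0.42,0.42,0.42,0.42,0.42,0.42,0.42,0.42,1,1,1,1,1,1,1,1,1], offset=[[0,0,0],[0,0,0],[0,0,0],[0,-0.015,0],[0,-0.015,0],[-0.011,0,-0.03],[0,0.015,0],[0,0.015,0],[0,0,0],[0,0,0],[0,0,0],[0,0,0],[0,0,0],[0,0,0],[0,0,0],[0,0,0],[0,0,0],[0,0,0]], turn=[0,0,0,0,0,0,0,0,0,0,0,0,0,0,0,0,0,0])

```text
time_s: 23.55
eef_pos: [604.7, -140.8, 54.0]
ee_rot: [-0.702, 0.703, -0.079, 0.081]
force: [0.0, 1.8, 6.6]
grip_width: 0.126
```

```bash
python3 plan.py 604.9 -140.7 52 -12.8
```

```text
t 23.55 pos [ 604.7 -140.8   54. ] F [0.  1.8 6.6] w 0.126
ang -12.96 turn -0.16 rows 0.0 offs [0.1 2.  0.1] len 2 tilt [ 0.002 -1.    -0.   ] q [-0.42  0.7   1.38  0.    1.06 -0.19]
```

drive_tool(gripper=[1,1,1,1,1,1], offset=[[0.004,0,0],[0.004,0,0],[0.002,0,0],[0.001,0,0],[0,0,0],[0,0,0]], turn=[0,0,0,0,0,0])

```text
time_s: 24.05
eef_pos: [612.4, -142.5, 53.9]
ee_rot: [0.703, -0.702, 0.082, -0.077]
force: [-16.4, 3.5, 16.6]
grip_width: 0.126
```

Switch 4 at its on stop. Switch 5: off.

drive_tool(gripper=[0.42,0.42,0.42,0.42,0.42,0.42,0.42,0.42,0.42,1,1,1,1,1,1,1,1,1], offset=[[0,0,0],[0,0,0],[0,0,0],[0,-0.015,0],[0,-0.015,0],[-0.011,0,-0.03],[0,0.015,0],[0,0.015,0],[0,0,0],[0,0,0],[0,0,0],[0,0,0],[0,0,0],[0,0,0],[0,0,0],[0,0,0],[0,0,0],[0,0,0]], turn=[0,0,0,0,0,0,0,0,0,0,0,0,0,0,0,0,0,0])

```text
time_s: 25.55
eef_pos: [598.1, -170.1, 54.1]
ee_rot: [-0.702, 0.703, -0.079, 0.081]
force: [1.0, 0.9, 6.0]
grip_width: 0.127
```

```bash
python3 plan.py 598.3 -169.9 52 -12.8
```

```text
t 25.55 pos [ 598.1 -170.1   54.1] F [1.  0.9 6. ] w 0.127
ang -12.96 turn -0.16 rows 0.0 offs [0.2 2.1 0.2] len 2 tilt [ 0.002 -1.    -0.   ] q [-0.47  0.7   1.38  0.    1.06 -0.24]
```

drive_tool(gripper=[1,1,1,1,1,1], offset=[[-0.004,0,0],[-0.004,0,0],[-0.003,0,0],[-0.0015,0,0],[0,0,0],[0,0,0]], turn=[0,0,0,0,0,0])

```text
time_s: 26.05
eef_pos: [587.6, -167.7, 54.1]
ee_rot: [-0.702, 0.703, -0.077, 0.083]
force: [12.1, -0.8, -1.7]
grip_width: 0.128
```

Switch 5 at its off stop. Switch 6: on.

drive_tool(gripper=[0.42,0.42,0.42,0.42,0.42,0.42,0.42,0.42,0.42,1,1,1,1,1,1,1,1,1], offset=[[0,0,0],[0,0,0],[0,0,0],[0,-0.015,0],[0,-0.015,0],[0.0125,0,-0.03],[0,0.015,0],[0,0.015,0],[0,0,0],[0,0,0],[0,0,0],[0,0,0],[0,0,0],[0,0,0],[0,0,0],[0,0,0],[0,0,0],[0,0,0]], turn=[0,0,0,0,0,0,0,0,0,0,0,0,0,0,0,0,0,0])

```text
time_s: 27.55
eef_pos: [591.0, -199.2, 54.1]
ee_rot: [-0.702, 0.703, -0.079, 0.08]
force: [-1.6, 1.4, 5.6]
grip_width: 0.125
```

```bash
python3 plan.py 591.6 -199.2 52 -12.8
```

```text
t 27.55 pos [ 591.  -199.2   54.1] F [-1.6  1.4  5.6] w 0.125
ang -12.95 turn -0.15 rows 0.0 offs [0.5 2.1 0.2] len 2 tilt [ 0.001 -1.    -0.   ] q [-0.51  0.7   1.37  0.    1.06 -0.29]
```

drive_tool(gripper=[1,1,1,1,1,1], offset=[[0.004,0,0],[0.004,0,0],[0.002,0,0],[0.0005,0,0],[0,0,0],[0,0,0]], turn=[0,0,0,0,0,0])

```text
time_s: 28.05
eef_pos: [599.0, -201.0, 53.9]
ee_rot: [0.703, -0.702, 0.082, -0.078]
force: [-14.5, 3.3, 14.0]
grip_width: 0.129
```

Release, rise, move back off the controller to look.

drive_tool(gripper=[0.42,0.42,0.42,0.42,0.42,0.42,0.42,0.42,0.42,0.42,0.42,0.42,0.42,0.42], offset=[[0,0,0],[0,0,0],[0,0,0],[0,-0.015,0],[0,-0.03,0],[0,-0.03,0],[0,-0.03,0],[0,-0.02,0],[-0.03,0,0.03],[-0.03,0,0.03],[-0.03,0,0.03],[-0.03,0,0.03],[-0.03,0,0.02],[0,0,0]], turn=[0,0,0,0,0,0,0,0,0,0,0,0,0,0])

```text
time_s: 29.22
eef_pos: [484.2, -29.9, 177.9]
ee_rot: [0.703, -0.702, 0.079, -0.078]
force: [-0.6, -0.3, 0.3]
grip_width: 0.578
```

```bash
python3 - <<'E'
from m import *
st()
C=np.array([601.6,-155.3]);a=np.radians(-12.8);ex=np.array([np.cos(a),np.sin(a)]);ey=np.array([-np.sin(a),np.cos(a)])
for n,f in(('top','t12'),('scene','s12')):
    I,D=save(n,f);measure(f,n)
    P=pc(n,D.astype(float));m=(P[...,2]>52)&(P[...,2]<75)&(I.min(-1)>150)&(D>0)&(P[...,0]>500)&(P[...,0]<700)&(P[...,1]<10)&(P[...,1]>-300)
    for c in comps(m,6): q=np.array(rect(P[c])[0])-C; print('nub local',(q@ex).round(1),(q@ey).round(1))
    c=I[145:210,270:370] if n=='top' else I[120:230,160:290]; cv2.imwrite(f'pics/c_{f}.png',cv2.resize(c[...,::-1],None,fx=6,fy=6,interpolation=3))
    for d in ctrl.pinpoint(n,'store_top')[:3]: print('store',d['score'],towld(n,d['centre']).round(1))
print('pred store',C-95*ey)
E
```

```text
t 29.22 pos [484.2 -29.9 177.9] F [-0.6 -0.3  0.3] w 0.578
shard top n 24 c [442.8 285.5] size [20.9  6.1] ang 85.3 zmed 41.3 mean [442.8 285.3  41.2]
shard top n 89 c [416.6 205.8] size [32.1 21.9] ang 3.1 zmed 15.4 mean [416.4 205.6  15.6]
shard top n 91 c [418.3 254.1] size [21.2 31.9] ang 89.1 zmed 15.2 mean [418.6 254.4  15.2]
block top n 275 c [ 543.4 -223.7] size [87.3 41.2] ang 81.3 zmed 47.4 mean [ 542.1 -226.1   47.7]
block top n 572 c [ 443.3 -269.5] size [111.   40.2] ang 86.0 zmed 60.3 mean [ 443.1 -267.5   60. ]
ctrltop top n 2018 c [ 600.9 -154.6] size [250.  120.6] ang 77.1 zmed 46.7 mean [ 608.2 -177.8   46.7]
white top n 20 c [581.4 -40.2] size [ 11.9 116.4] ang 74.9 zmed 62.4 mean [612.  -48.3 140.3]
white top n 17 c [ 618.1 -112.2] size [ 9.8 10.2] ang 87.0 zmed 62.7 mean [ 618.3 -112.4   63.2]
white top n 21 c [ 612.7 -142.3] size [12.1 11.4] ang 84.6 zmed 61.9 mean [ 612.6 -141.1   61.6]
white top n 9 c [511.9   8.1] size [ 1.9 14.9] ang 84.7 zmed 479.1 mean [512.1   8.8 478.7]
white top n 22 c [ 599.7 -200. ] size [11.5 11.1] ang 74.1 zmed 61.3 mean [ 599.  -19
[... 1558 characters left out ...]
 zmed 59.6 mean [ 590.  -167.6   58.9]
white scene n 15 c [ 614.  -142.9] size [13.8 10.5] ang 81.7 zmed 60.8 mean [ 614.1 -141.5   59.4]
white scene n 11 c [ 620.8 -114.3] size [ 7.8 11.2] ang 37.3 zmed 61.5 mean [ 620.  -114.2   60.9]
white scene n 19 c [610.6 -79.2] size [13.2 10.3] ang 65.1 zmed 60.9 mean [610.7 -78.6  60.4]
white scene n 18 c [633.6 -55.8] size [11.2 11.3] ang 54.5 zmed 59.9 mean [634.1 -54.5  59.7]
rim scene n 969 c [549.2 185.7] size [229.2 241.4] ang 88.3 zmed 62.5 mean [576.  193.1  61.3]
nub local -2.3 -90.2
nub local 8.5 -45.8
nub local -8.6 -14.9
nub local 9.4 14.8
nub local 9.6 44.2
nub local -8.1 76.2
nub local 9.2 104.1
pred store [ 580.55289273 -247.93918866]
```

View pics/c_t12.png

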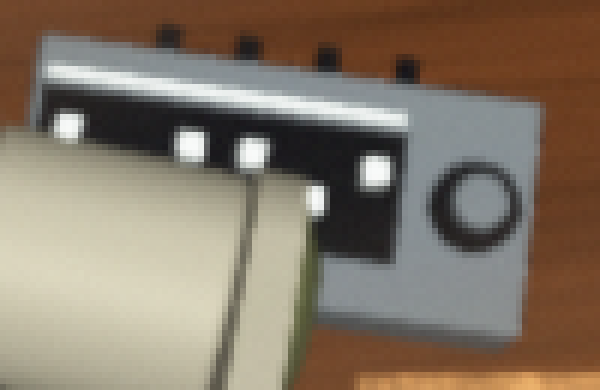

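View pics/s12.png

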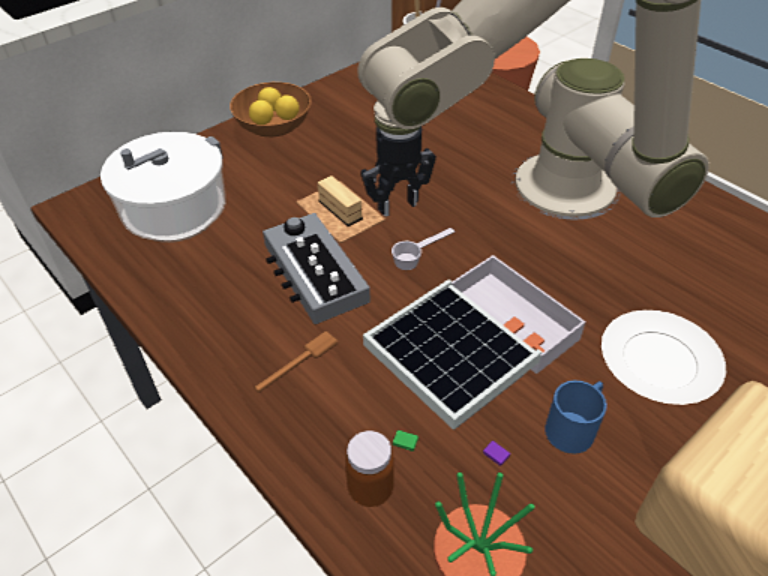

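```bash
python3 plan.py 580.3 -246.7 90 -12.8
```

```text
t 29.42 pos [488.4 -34.7 178.2] F [ 0.  -0.3 -0.2] w 0.58
ang -12.98 turn -0.18 rows 0.0 offs [ 136.5   88.2 -186.4] len 247 tilt [ 0.001 -1.    -0.   ] q [-0.31  0.29  1.68 -0.    1.17 -0.08]
```

drive_tool(gripper=[1,1,1,1,1,1,1,1,1,1,1,1,1,1,1], offset=[[0.0137,0,-0.0186],[0.0137,0,-0.0186],[0.0137,0,-0.0186],[0.0137,0,-0.0186],[0.0137,0,-0.0186],[0.0137,0,-0.0186],[0.0137,0,-0.0186],[0.0137,0,-0.0186],[0.0137,0,-0.0186],[0.0137,0,-0.0186],[0,0.022,0],[0,0.022,0],[0,0.022,0],[0,0.022,0],[0,0,0]], turn=[0,0,0,0,0,0,0,0,0,0,0,0,0,0,0])

```text
time_s: 30.67
eef_pos: [577.7, -246.2, 85.0]
ee_rot: [0.704, -0.701, 0.083, -0.078]
force: [-0.8, 0.9, -0.8]
grip_width: -0.0
```

```bash
python3 plan.py 580.3 -246.7 72 -12.8; python3 - <<'E'
from m import *
I,D=save('scene','s13');c=I[90:200,140:270];cv2.imwrite('pics/c13.png',cv2.resize(c[...,::-1],None,fx=5,fy=5,interpolation=3))
E
```

```text
t 30.67 pos [ 577.7 -246.2   85. ] F [-0.8  0.9 -0.8] w -0.0
ang -13.05 turn -0.25 rows 0.0 offs [ 2.6 13.   0. ] len 13 tilt [-0.007 -1.     0.003] q [-0.59  0.68  1.33 -0.    1.14 -0.36]
```

View pics/c13.png

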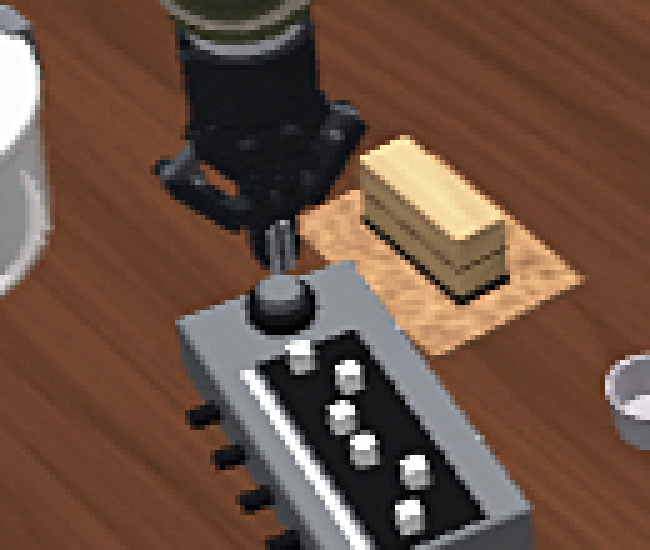

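drive_tool(gripper=[1,1,1,1,1,1,1,1], offset=[[0.001,0.006,0],[0.001,0.006,0],[0,0.004,0],[0,0.002,0],[0,0.002,0],[0,0.001,0],[0,0,0],[0,0,0]], turn=[0,0,0,0,0,0,0,0])

```text
time_s: 31.38
eef_pos: [581.5, -246.5, 69.3]
ee_rot: [-0.703, 0.703, -0.08, 0.08]
force: [0.2, 0.2, -0.5]
grip_width: -0.007
```

drive_tool(gripper=[1,1,1,1,1,1], offset=[[0,0.002,0],[0,0.002,0],[0,0.002,0],[0,0.001,0],[0,0,0],[0,0,0]], turn=[0,0,0,0,0,0])

```text
time_s: 31.88
eef_pos: [581.7, -246.6, 62.3]
ee_rot: [-0.702, 0.703, -0.08, 0.08]
force: [0.4, -0.1, 3.4]
grip_width: -0.0
```

drive_tool(gripper=[1,1,1,1,1], offset=[[0,0.001,0],[0,0.001,0],[0,0.001,0],[0,0,0],[0,0,0]], turn=[0,0,0,0,0])

```text
time_s: 32.3
eef_pos: [581.8, -246.7, 60.8]
ee_rot: [-0.702, 0.703, -0.079, 0.08]
force: [-4.2, 2.8, 16.3]
grip_width: 0.001
```

drive_tool(gripper=[1,1,1,1,1,1,1,1,1,1,1,1], offset=[[0,-0.005,0],[0,-0.02,0],[0,-0.03,0],[0,-0.03,0],[0,-0.03,0],[-0.03,0,0.03],[-0.03,0,0.03],[-0.03,0,0.03],[-0.03,0,0.03],[-0.03,0,0.02],[0,0,0],[0,0,0]], turn=[0,0,0,0,0,0,0,0,0,0,0,0])

```text
time_s: 33.3
eef_pos: [467.4, -77.9, 174.0]
ee_rot: [0.703, -0.703, 0.079, -0.079]
force: [1.3, -0.8, 0.5]
grip_width: -0.002
```

```bash
python3 - <<'E'
from m import *
st()
save('scene','s14');save('top','t14');measure('s14','scene');measure('t14')
E
```

```text
t 33.3 pos [467.4 -77.9 174. ] F [ 1.3 -0.8  0.5] w -0.002
shard scene n 63 c [416.1 203.7] size [28.5 24.6] ang 3.2 zmed 13.8 mean [416.8 204.8  13.8]
shard scene n 73 c [429.  262.4] size [60.7 29.3] ang 37.0 zmed 13.7 mean [421.7 257.8  18.3]
block scene n 349 c [ 446.4 -269.5] size [115.5  43.2] ang 86.3 zmed 58.4 mean [ 448.4 -265.5   57.2]
block scene n 99 c [ 545.2 -224.4] size [88.8 34.7] ang 76.9 zmed 46.3 mean [ 543.8 -220.5   46.5]
ctrltop scene n 2215 c [ 602.4 -156.8] size [254.9 120.9] ang 77.1 zmed 45.3 mean [ 607.9 -142.2   45.2]
white scene n 55 c [502.5 -49.4] size [41.5 23.6] ang 55.7 zmed 467.9 mean [508.2 -45.9 468. ]
white scene n 15 c [511.7 -74.2] size [50.2  6.9] ang 60.7 zmed 389.5 mean [506.5 -83.3 390.8]
white scene n 10 c [510.  -63.5] size [52.2 10.5] ang 71.0 zmed 379.5 mean [507.7 -74.3 381.4]
white scene n 6 c [ 580.6 -239. ] size [ 5.4 16.6] ang 78.2 zmed 68.1 mean [ 581.2 -240.    68. ]
white scene n 16 c [ 599.2 -201. ] size [14.8 11.7] ang 87.4 zmed 59.7 mean [ 600.2 -200.5   59.1]
white scene n 16 c [ 590.4 -167. ] size [12.  11.5] ang 74.3 zmed 
[... 1145 characters left out ...]
zmed 61.5 mean [632.1 -54.1  61.4]
white top n 19 c [570.2 -91.3] size [ 12.  117.7] ang 66.1 zmed 61.8 mean [ 613.2 -110.1   81.2]
white top n 21 c [ 612.9 -142. ] size [11.6 11.3] ang 81.0 zmed 61.8 mean [ 612.7 -141.2   61.2]
white top n 22 c [ 599.1 -199.5] size [11.8 10.9] ang 3.0 zmed 61.8 mean [ 599.  -199.8   60.4]
white top n 41 c [505.5 -37.4] size [15.7 11.3] ang 86.0 zmed 473.9 mean [505.1 -37.8 473.7]
white top n 5 c [500.7 -55. ] size [6.  1.4] ang 72.3 zmed 468.2 mean [501.  -54.7 468.5]
white top n 13 c [ 546.2 -134.1] size [ 10.3 118.1] ang 52.5 zmed 63.3 mean [ 563.1 -146.1  181.8]
rim top n 1023 c [532.2 187.6] size [227.3 274.9] ang 89.3 zmed 63.4 mean [560.1 190.8  62. ]
```

View pics/s14.png

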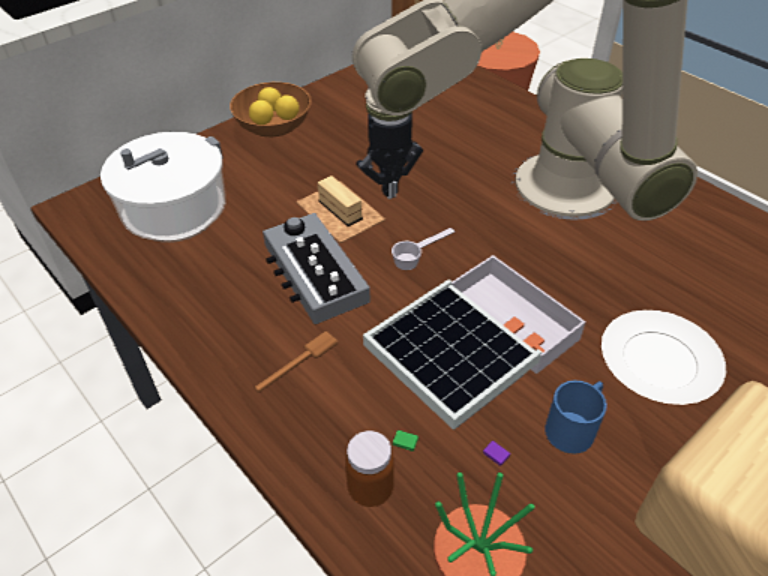

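View pics/t14.png

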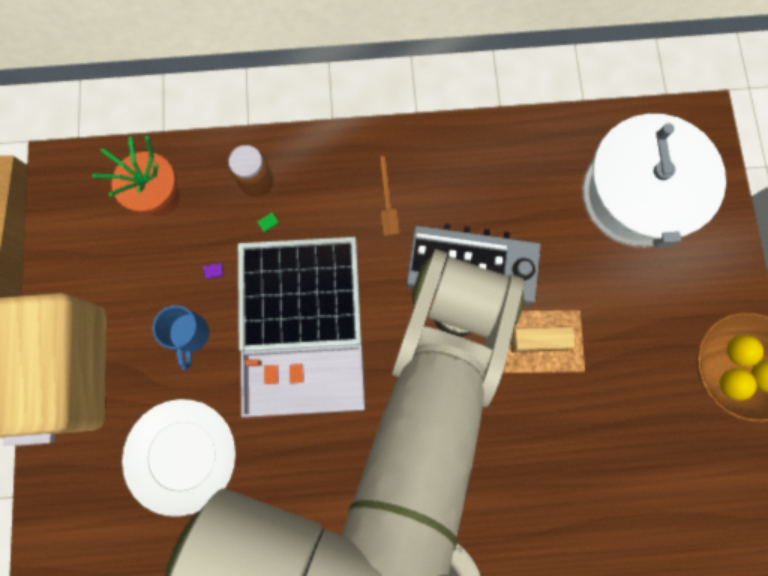

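The glass is clear, all three shards are in the tray at top-view px (252,362), (271,374) and (296,373), and the block is on the mat. The switches read on, off, on, on, off, on, and the button is released.

```bash
python3 -c "
from rig import ctrl
print(ctrl.finish_job())"
```

```text
the job is handed in; nothing more can be done
None
```

I finished the task and handed it in at about 33 s of the allowed 200 s; no verdict was reported.

- **Shards:** I swept all three shards off the glass into the tray in one pass with the scraper block. The last pictures show the glass clear and all three inside the tray. Two lie flat, and one stands on end near the left wall, with its top about 41 mm up, below the tray walls.
- **Block:** It is back standing on its sole near the middle of the cork mat.
- **Switches:** I gripped each switch and moved it against its stop until the force rose to 12–35 N. They read on, off, on, on, off, on in the scene camera (nubs at +9, −8, +10, +9, −9, +9 mm). The arm partly hid switches 2 and 5 from the top camera, so I relied on the scene camera and the stop force for those two.
- **Store button:** I pressed it last, until the force reached 16 N (its spring is 5 N) about 7 mm below the first height. I then released it, and its top is back at about 68 mm.
- **Bystanders:** The spoon, scoop, mug and the coloured look-alikes were not touched.

I noticed no slip of the grip or knock to the block during the run.

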